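Make up two desk trays for a shared standing desk

ROBOT

A 6-joint arm with a two-finger parallel gripper is mounted at the origin on the work surface. World frame = base frame: x ahead of the robot, y to its left, z up, the work surface at z = 0. Lengths are in m, angles in rad, forces in N, time in s.
With the tool pointing down it reaches from about 0.35 to 1 m from the base axis. Payload 7.1 kg.
Tool frame: the origin (TCP) lies between the finger pads; the fingertips stand 14 mm ahead of it and the grasp point (between the pads) lies 5 mm behind it; z points along the fingers, y is the line along which they close (so a half turn about z gives the same grasp; the last joint's range is limited). The gripper opens to 85 mm and grips with 20 to 120 N. Pads are 22 mm wide; open, the fingers measure 114 mm over their backs; the gripper's body (76 mm by 85 mm) begins 54 mm behind the grasp point. The pads swing forward as they close: fully open they stand 13 mm farther back than shut.
Start: joints at [-0.019, 0.423, 1.63, -0, 1.089, -0.019], TCP at [0.625, 0, 0.245] pointing down, gripper open.
Joint ranges: [-3, 3], [-0.9, 2.11], [0.09, 2.58], [-1.31, 4.45], [0.11, 2.69], [-2.54, 2.54]. Speed limits (rad/s): [2.39, 2.39, 3.01, 3.14, 3.14, 3.14].

INTERFACE

Orientations are given as a unit quaternion [x, y, z, w].
In Python, from cell import * gives the robot as it stands.
- The arm moves only by the tool drive_tool, never from a script. Its argument "moves" is a list of rows, each an object of numbers: "dx", "dy", "dz": the shift along the tool's x, y, z as a fraction of full scale; "wx", "wy", "wz": the turn, a rotation vector about the tool's x, y, z as a fraction of full scale; "fingers": the opening, from -1 (shut) to 1 (fully open). In form: [{"dx": .., "dy": .., "dz": .., "wx": .., "wy": .., "wz": .., "fingers": ..}, ...]. A call has exactly 8 rows; each row shifts and turns the commanded pose from where the row before left it, along the tool's axes as they then stand; what a row does not reach is not made up. Full scale, the value 1, is 20 mm for a shift and 120 degrees for a turn. A row lasts 1/12 s, in which the tool goes at most 41.7 mm and 7.16 degrees, less where a joint would pass 70% of its speed; a pose out of reach is approached as far as the arm can. A call with a number of a shift or a turn outside -1 to 1 is refused whole. A call with a gripper value outside its range is refused whole. The fingers move at their own pace and stop on an object; "squeeze" is the grip in N (left out, the last holds). Time passes only in rows, so rows that do not move let the fingers close, or fill a call up. It gives the time, the measured TCP pose, the force, the opening and the grip force at its end, in the units of the state.
- observe(): the state, without advancing time (a new reading comes with each control period).
- get_image(name): name is "scene" or "side" or "wrist"; returns a dict with "frame" (480x640x3 uint8, red, green, blue), "mtx" (3x3 intrinsics, pixels), "extrinsics" (4x4, takes a point from world to camera coordinates); the wrist camera has in their place "T_tool_cam" (4x4, takes a point from camera to tool coordinates, whose origin is the TCP and whose axes are the flange's). Camera axes: x right, y up, looking along -z (the intrinsics and any distortion apply to the point x, -y, -z); pixel columns grow to the right and rows downward; lengths in m; the calibration is good to about 2 mm. A picture is of the moment at which its call begins: read the wrist's pose just before it. There is no depth.
- close_job(): hands the job in; it is judged then, once.
The state is a dict: "time": time; "joint_pos": joint angles; "qvel": joint speeds; "joint_efforts": joint torques, N m; "position": TCP position; "tool_rot": TCP orientation; "wrist_force": force on the tool from outside, world axes, zero at the start; "torque": the same for the moment, N m; "gripper_width": finger opening in m; "grip_force": force on a finger pad.
Only numpy, scipy, OpenCV 4.12 (cv2) and the standard library are available. Lean on these libraries where they do the work, as an engineer would, in place of code of your own. Each camera call takes 0.05 s, during which the arm holds its last target. There are 200 camera calls.

TASK

Two people share this standing desk and each works out of a desk tray of their own, so make up both trays from the things lying about: the black mouse, the red stapler and the yellow note block go in the blue tray, the white mouse and the white charger in the orange tray. Lay each the right way up and flat on the floor of the bay that is shaped for it: a mouse in the wide long bay, the stapler in the narrow long bay, the note block or charger in the square bay. Set things down gently rather than dropping them, and leave the tape dispenser and the copper-coloured glass goblet where they stand.

Things in the scene. Friction and masses are not known exactly. Their poses are not given: they have to be found in the camera images.
- tray_blue: Dark blue desk tray, fixed, 158 (its x) x 254 mm (y); origin: centre of underside, x away from the robot (yaw within 0.13). Floor 3 mm thick, walls 18 and dividers 14 mm high from the table. Bay centres (x, y), inner sizes in mm: wide long bay (0, 77), 150 x 92; narrow long bay (0, -90), 150 x 66; square bay, robot's side of the middle, (-35, -13), 80 x 80; behind it a clip bay.
- tray_orange: Orange desk tray, fixed, 158 (its x) x 254 mm (y); origin: centre of underside, x away from the robot (yaw within 0.13). Floor 3 mm thick, walls 18 and dividers 14 mm high from the table. Bay centres (x, y), inner sizes in mm: wide long bay (0, 77), 150 x 92; narrow long bay (0, -90), 150 x 66; square bay, robot's side of the middle, (-35, -13), 80 x 80; behind it a clip bay.
- mouse_black: Black wireless mouse, grey scroll wheel: 104 mm long (its x, wheel at +x), 62 wide (y), 38 high; sides upright and flat from 4 to 26 mm up over the middle 80 mm of its length, domed above. About 90 g. Origin: centre of the underside, z up. Lies on its underside, yaw within 0.6 rad; grasp across its width.
- mouse_white: White wireless mouse, dark grey scroll wheel: 104 mm long (its x, wheel at +x), 62 wide (y), 38 high; sides upright and flat from 4 to 26 mm up over the middle 80 mm of its length, domed above. About 90 g. Origin: centre of the underside, z up. Lies on its underside, yaw within 0.6 rad; grasp across its width.
- stapler: Red stapler, black base: 118 mm long (its x), 36 wide at the base (y), 50 high. Red top arm 30 mm wide, sides upright from 30 to 48 mm above the underside; below it a 16 mm wide magazine, then a gap over the 7 mm base. About 160 g. Origin: centre of the underside, z up. Stands on its base, yaw within 0.6 rad; grasp the arm across its width.
- note_block: Block of yellow note paper, one solid piece, 50 by 50 mm and 44 mm high, about 80 g. Origin: centre of the underside, z up. Any yaw; the sides can be grasped either way.
- charger: White USB wall charger with rounded edges, 52 by 52 mm and 30 mm high, two dark ports in one side and two steel folded-in pins on top, about 110 g. Origin: centre of the underside, z up. Any yaw; the sides can be grasped either way.
- tape_dispenser: Black desk tape dispenser with a roll of tape: 125 mm long (its x), 50 mm wide (its y), 68 mm high. Origin: centre of the underside. Stands among the stock; to be left where it is.
- goblet: Copper-coloured glass goblet on a stem, 80 mm across and 116 mm high, loose and easily knocked over, standing just beyond the gap between the trays. Origin: centre of the foot. To be left standing where it is.
There are look-alikes about, which are no part of the job. What is meant by the mouse_white is not turquoise, and is the smaller of those in its own colour.

How it is judged:
At the end, for the whole second after the job is handed in: Blue tray: black mouse in the wide bay, stapler in the narrow bay, note block in the square bay; orange tray: white mouse in the wide bay, charger in the square bay. Each within 18 mm of its bay's centre (mice 26, stapler 20 lengthways), tilt under 0.12 rad, on the floor, still and released (x of mouse_black in the frame of tray_blue between -0.026 and 0.026 m and y of mouse_black in the frame of tray_blue between 0.059 and 0.095 m and z of each of mouse_black, stapler, note_block in the frame of tray_blue below 0.008 m and angle between each of mouse_black, stapler, note_block, mouse_white, charger's own z axis and vertical below 0.12 rad and linear speed of each of mouse_black, stapler, note_block, mouse_white, charger below 0.02 m/s and x of stapler in the frame of tray_blue between -0.02 and 0.02 m and y of stapler in the frame of tray_blue between -0.108 and -0.072 m and x of note_block in the frame of tray_blue between -0.053 and -0.017 m and y of note_block in the frame of tray_blue between -0.031 and 0.005 m and x of mouse_white in the frame of tray_orange between -0.026 and 0.026 m and y of mouse_white in the frame of tray_orange between 0.059 and 0.095 m and z of each of mouse_white, charger in the frame of tray_orange below 0.008 m and x of charger in the frame of tray_orange between -0.053 and -0.017 m and y of charger in the frame of tray_orange between -0.031 and 0.005 m); the robot touches nothing.
It fails at once if a thing of the kits is dropped or thrown down: it moves faster than 0.7 m/s (a fall of some 25 mm) while its underside is less than 50 mm above the table ((height (world z) of mouse_black below 0.05 m and linear speed of mouse_black above 0.7 m/s) or (height (world z) of stapler below 0.05 m and linear speed of stapler above 0.7 m/s) or (height (world z) of note_block below 0.05 m and linear speed of note_block above 0.7 m/s) or (height (world z) of mouse_white below 0.05 m and linear speed of mouse_white above 0.7 m/s) or (height (world z) of charger below 0.05 m and linear speed of charger above 0.7 m/s)).
It fails at once if the tape dispenser is moved by more than 30 mm (distance of tape_dispenser from where it was at the start of the episode above 0.03 m).
It fails at once if the goblet is tipped by more than 0.35 rad or moved by more than 30 mm (angle between goblet's own z axis and vertical above 0.35 rad or distance of goblet from where it was at the start of the episode above 0.03 m).
It also fails if it takes over 122 s, if anything falls off the work surface, if the arm or the gripper's body presses on something with over 40 N, if the wrist force passes 120 N, or if a joint passes its speed limit or range.

## Working session

There is one attempt and no reset: what is moved stays moved. The work goes in short steps, Python scripts to look and compute and a tool call to move; the robot and the scene stay as the last step left them, time stands still between calls to the robot, and variables do not carry over. Pictures are saved under pics/ and viewed, at most 14 in all, crops included, and the job is handed in when it is done.

Besides the shell and the picture viewer there is one more tool, called after "Request:" as name(argument=value, ...) on one line, values as JSON. drive_tool: Moves the arm, as the interface text tells. Shift numbers are shares of 20 mm and turn numbers shares of 120 degrees, none past 1 either way. Its arguments: {"type":"object","properties":{"moves":{"type":"array"},"squeeze":{"type":"number"}},"required":["moves"]}

```bash
mkdir -p pics; cat > h.py <<'E'
from cell import *
import numpy as np, cv2
from scipy.spatial.transform import Rotation as R
def ray(im,u,v,T=None):
    K=im["mtx"]; x=(u-K[0,2])/K[0,0]; y=(v-K[1,2])/K[1,1]
    d=np.array([x,-y,-1.])
    if T is None: T=np.linalg.inv(im["extrinsics"])
    return T[:3,3],T[:3,:3]@d
def onz(im,u,v,z,T=None):
    o,d=ray(im,u,v,T); return o+d*(z-o[2])/d[2]
def wristT(im,s):
    T=np.eye(4);T[:3,:3]=R.from_quat(s["tool_rot"]).as_matrix();T[:3,3]=s["position"]
    return T@im["T_tool_cam"]
E
python3 - <<'E'
from h import *
import pickle
s=observe();print(s)
for n in ["scene","side","wrist"]:
    im=get_image(n);pickle.dump(im,open(n+".pkl","wb"));print(n,{k:v for k,v in im.items() if k!="frame"})
    cv2.imwrite(f"pics/{n}0.png",im["frame"][...,::-1])
E
```

```text
{'time': 0.0, 'joint_pos': array([-1.89975024e-02,  4.23854455e-01,  1.63066473e+00, -1.39364191e-05,
        1.08858788e+00, -1.90041146e-02]), 'qvel': array([-4.10913849e-05, -7.92161483e-04,  1.97774084e-03,  4.14487068e-04,
        7.95512410e-04,  3.18972278e-04]), 'joint_efforts': array([ 6.87376578e-04, -5.57382560e+01, -2.81743366e+01,  7.52266601e-05,
        7.21184188e-03,  1.02962622e-05]), 'position': array([6.24492388e-01, 3.33803236e-05, 2.44547094e-01]), 'tool_rot': array([ 7.07101952e-01,  7.07111204e-01, -5.29602839e-04, -5.41222876e-04]), 'wrist_force': array([ 0.16337779,  0.07246674, -0.10063033]), 'torque': array([-0.00527504,  0.00863546, -0.00912158]), 'grip_force': 0.0, 'gripper_width': 0.0856196008502853}
scene {'mtx': array([[573.46589633,   0.        , 313.82552098],
       [  0.        , 573.46589633, 233.25874198],
       [  0.        ,   0.        ,   1.        ]]), 'extrinsics': array([[-0.46207263,  0.88683072, -0.00448917,  0.19932875],
       [-0.71205069, -0.36797859,  0.59797623,  0.41319815],
       [ 0.52865177,  0.27950497,  0.80150127, -1.8439
[... 322 characters left out ...]
0.14088096,  0.72207977,  0.67731333, -0.17489894],
       [-0.14362731, -0.66199223,  0.73562047, -1.2869568 ],
       [ 0.        ,  0.        ,  0.        ,  1.        ]])}
wrist {'mtx': array([[361.17197603,   0.        , 313.08639177],
       [  0.        , 361.17197603, 238.24703296],
       [  0.        ,   0.        ,   1.        ]]), 'T_tool_cam': array([[-1.00073689e-03,  9.63002190e-01,  2.69491706e-01,
         6.82237560e-02],
       [ 9.99998690e-01,  1.30666110e-03, -9.55806473e-04,
         1.40738702e-03],
       [-1.27257806e-03,  2.69490396e-01, -9.63002236e-01,
        -1.28410099e-01],
       [ 0.00000000e+00,  0.00000000e+00,  0.00000000e+00,
         1.00000000e+00]])}
```

View pics/scene0.png

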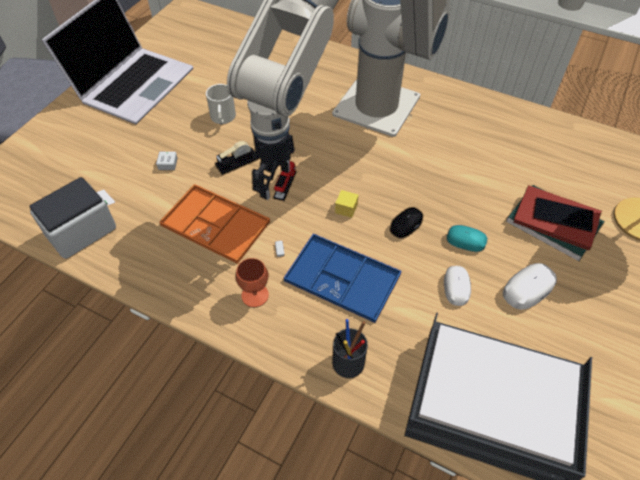

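View pics/side0.png

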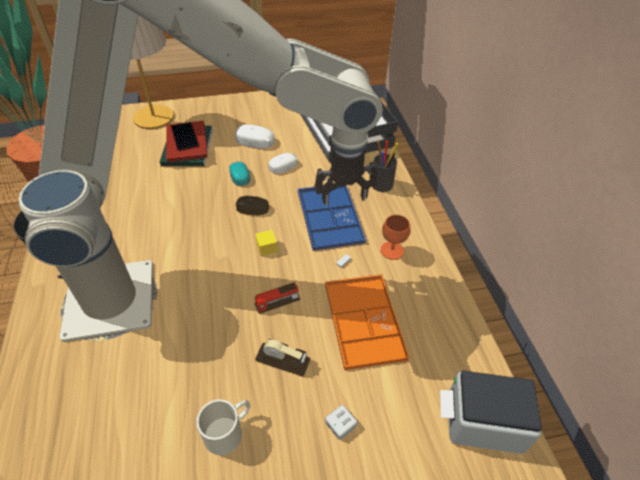

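Scene view: the robot is at top, the blue tray at (343,277) and the orange tray at (215,222). The goblet is at (253,282), the black mouse at (407,222), the note block at (346,203) and the stapler at (286,180), partly behind the gripper. The tape dispenser is at (235,157).

- **White mouse candidates:** (457,286) and (530,286), plus the turquoise one at (467,238). The smaller white one at (457,286) fits the description; the larger white and the turquoise don't.
- **Charger candidates:** the square block with ports at (166,160), and a small white stick at (279,248). The block fits at 52 mm square.

I'll measure all of them and confirm with a crop.

```bash
cat > meas.py <<'E'
from h import *
def masks(im):
    hsv=cv2.cvtColor(im["frame"],cv2.COLOR_RGB2HSV);H,S,V=cv2.split(hsv)
    return {"blue":(H>100)&(H<125)&(S>130)&(V>40),"orange":(H>4)&(H<16)&(S>200)&(V>120),
     "yellow":(H>24)&(H<34)&(S>150),"white":(S<45)&(V>110),"black":(V<60),"red":((H<5)|(H>172))&(S>150)&(V>70)}
def project(im,P):
    E=im["extrinsics"];c=P@E[:3,:3].T+E[:3,3];K=im["mtx"]
    return np.c_[K[0,0]*c[:,0]/-c[:,2]+K[0,2], K[1,1]*-c[:,1]/-c[:,2]+K[1,2]]
def comp(m,uv,close=5):
    m=cv2.morphologyEx(m.astype(np.uint8),cv2.MORPH_CLOSE,np.ones((close,close)))
    n,l,st,_=cv2.connectedComponentsWithStats(m)
    u,v=uv;w=l[v-8:v+9,u-8:u+9];w=w[w>0]
    k=np.bincount(w).argmax();c,_=cv2.findContours((l==k).astype(np.uint8),0,2)
    o=np.zeros_like(m);cv2.drawContours(o,[cv2.convexHull(max(c,key=len))],-1,1,-1);return o
def sl(ims,ms,z):
    c=[onz(i,*np.argwhere(m)[:,::-1].mean(0),z) for i,m in zip(ims,ms)]
    g=np.mean(c,0)[:2]; a=np.arange(-.2,.2,.001)
    X,Y=np.meshgrid(g[0]+a,g[1]+a); P=np.c_[X.ravel(),Y.ravel(),np.full(X.size,z)]
    ok=np.ones(len(P),bool)
    for i,m in zip(ims,ms):
        q=np.round(project(i,P)).astype(int);q=np.clip(q,0,[639,479]);ok&=m[q[:,1],q[:,0]]>0
    Q=P[ok,:2]
    if len(Q)<30: return None
    (cx,cy),(w,h),an=cv2.minAreaRect((Q*1000).astype(np.float32))
    if w<h: w,h,an=h,w,an+90
    return [round(float(t),1) for t in (Q.mean(0)[0]*1000,Q.mean(0)[1]*1000,cx,cy,w,h,(an+90)%180-90)]
E
python3 - <<'E'
from meas import *
import pickle
ims=[pickle.load(open(n+".pkl","rb")) for n in ("scene","side")]
M=[masks(i) for i in ims]
T={"tray_blue":("blue",(320,265),(330,230),.018),"tray_orange":("orange",(215,235),(350,295),.018),
"note":("yellow",(346,203),(266,243),.044),"mouse_black":("black",(407,222),(252,206),.02),
"mouse_white":("white",(457,286),(283,163),.02),"mouse_big":("white",(530,286),(255,135),.02),
"charger":("white",(166,160),(341,421),.03),"stick":("white",(279,248),(343,260),.01),"stapler":("red",(286,180),(276,297),.048),"tape":("black",(235,157),(280,358),.02)}
for k,(c,a,b,z) in T.items():
    try:
        ms=[comp(M[0][c],a),comp(M[1][c],b)]
        print(k,[int(m.sum()) for m in ms],sl(ims,ms,z),[np.round(onz(i,*np.argwhere(m)[:,::-1].mean(0),z)[:2]*1000).tolist() for i,m in zip(ims,ms)])
    except Exception as e: print(k,e)
for n,(u,v) in {"goblet foot":(255,296)}.items(): print(n,onz(ims[0],u,v,0),onz(ims[1],392,251,0))
f=ims[0]["frame"][...,::-1]; g=ims[1]["frame"][...,::-1]
L=[cv2.resize(f[230:330,425:565],(400,286)),cv2.resize(f[130:200,125:223],(400,286)),cv2.resize(g[120:190,230:328],(400,286)),cv2.resize(g[385:455,292:390],(400,286))]
cv2.imwrite("pics/crop1.png",np.vstack([np.hstack(L[:2]),np.hstack(L[2:])]))
E
```

```text
tray_blue [5458, 2721] [638.4, 178.9, 638.4, 179.9, 231.7, 152.3, 89.5] [[648.0, 195.0], [636.0, 168.0]]
tray_orange attempt to get argmax of an empty sequence
note [35, 314] [454.0, 104.0, 453.8, 104.8, 38.6, 6.3, -80.1] [[456.0, 106.0], [429.0, 89.0]]
mouse_black [665, 452] [409.8, 268.1, 410.8, 269.2, 98.0, 60.6, -13.0] [[417.0, 270.0], [409.0, 260.0]]
mouse_white [863, 427] [535.7, 455.1, 534.6, 455.8, 104.7, 61.1, 19.7] [[541.0, 457.0], [534.0, 447.0]]
mouse_big [1698, 743] [458.9, 614.7, 458.6, 614.9, 148.0, 90.8, -18.4] [[461.0, 614.0], [458.0, 613.0]]
charger [350, 651] [520.7, -441.0, 520.4, -441.4, 49.4, 49.1, -64.3] [[531.0, -430.0], [518.0, -447.0]]
stick [123, 93] [637.2, 3.2, 637.8, 3.9, 43.4, 21.3, 31.0] [[640.0, 6.0], [635.0, 0.0]]
stapler [316, 444] [426.6, -95.8, 430.0, -95.5, 89.9, 17.0, -2.2] [[444.0, -84.0], [421.0, -111.0]]
tape [3748, 621] [410.7, -272.4, 415.7, -275.8, 118.7, 36.6, -24.3] [[410.0, -180.0], [416.0, -278.0]]
goblet foot [0.78773312 0.02124619 0.        ] [0.78502985 0.01506308 0.        ]
```

View pics/crop1.png

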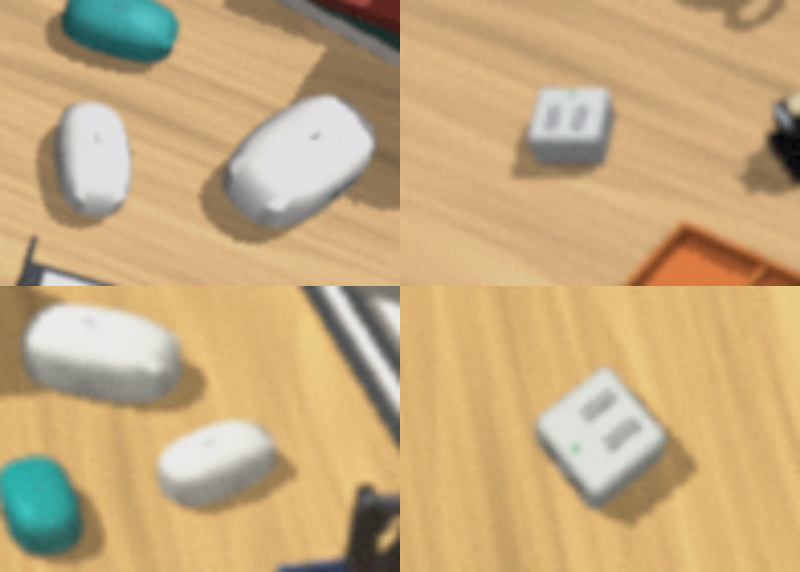

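View pics/wrist0.png

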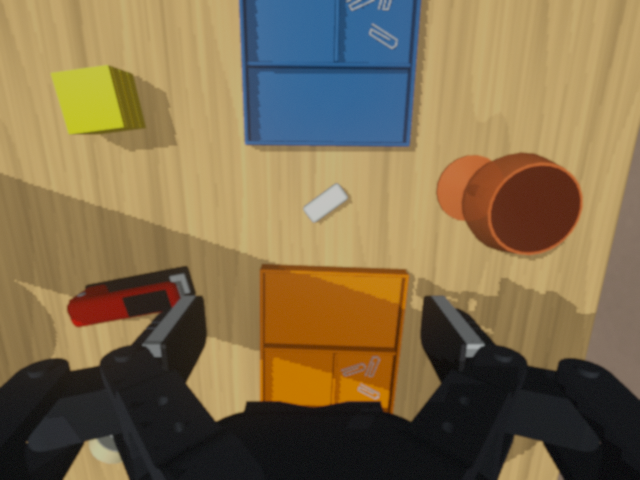

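The crop confirms the smaller white mouse at scene (457,286), measured 105x61 mm, against a 148x91 mm look-alike. It also confirms the charger at (166,160), about 50x50 mm. The wrist view shows the stapler at (130,297), the note block at (97,100) and the tray ends. I'll refine the trays, note block and stapler from this view.

```bash
python3 - <<'E'
from meas import *
import pickle
ims=[pickle.load(open(n+".pkl","rb")) for n in ("scene","side","wrist")]
s={"position":np.array([.62449,0,.24455]),"tool_rot":np.array([.707102,.707111,-.00053,-.00054])}
w=ims[2];T=wristT(w,s)
Hs=[cv2.cvtColor(i["frame"],cv2.COLOR_RGB2HSV) for i in ims]
print("hsv",Hs[0][203,343],Hs[1][238,266],Hs[2][100,90],Hs[0][240,230],Hs[1][295,345],Hs[2][300,320],Hs[2][303,110])
for n,uv,z in [("blueL",(247,147),.018),("blueR",(411,146),.018),("orL",(261,267),.018),("orR",(407,270),.018),
  ("noteA",(53,74),.044),("noteB",(109,67),.044),("noteC",(125,128),.044),("noteD",(69,133),.044),
  ("stapEnd",(70,314),.045),("stapEnd2",(188,280),.045)]:
    print(n,np.round(onz(w,*uv,z,T)*1000,1)[:2])
def hull(i,f):
    m=cv2.morphologyEx(f.astype(np.uint8),cv2.MORPH_CLOSE,np.ones((7,7)))
    m=cv2.morphologyEx(m,cv2.MORPH_OPEN,np.ones((3,3)));c,_=cv2.findContours(m,0,2)
    c=max(c,key=cv2.contourArea);return cv2.convexHull(c)
def rng(k,lo,hi): return cv2.inRange(Hs[k],np.array(lo),np.array(hi))
for n,lo,hi in [("blue",(100,110,40),(125,255,255)),("orange",(5,190,100),(12,255,255))]:
  for k in (0,1):
    h=hull(ims[k],rng(k,lo,hi))
    e=1
    while len(a:=cv2.approxPolyDP(h,e,True))>4: e+=.5
    for p in a[:,0]: print(n,k,p,np.round(onz(ims[k],*p,.018)[:2]*1000,1),np.round(onz(ims[k],*p,0)[:2]*1000,1))
m=rng(2,(0,150,60),(4,255,255));m[:,220:]=0;m[:270]=0;h=hull(w,m)
P=np.array([onz(w,*p,.045,T)[:2]*1000 for p in h[:,0]],np.float32);print("stapler",cv2.minAreaRect(P))
E
```

```text
hsv [ 27 147 224] [ 28 193 233] [ 30 188 194] [ 11 185 157] [ 12 205 175] [ 16 241 165] [  3 223 137]
blueL [563.   59.3]
blueR [719.3  60. ]
orL [571.5 -62.2]
orR [724.1 -65.7]
noteA [407.8 119.5]
noteB [455.6 124.8]
noteC [462.1  76.1]
noteD [412.5  72. ]
stapEnd [ 382.3 -102.1]
stapEnd2 [504.  -65.7]
blue 0 [313 235] [566.6  68.1] [554.9  61.9]
blue 0 [399 271] [567.3 312.4] [555.5 309.8]
blue 0 [374 320] [722.7 312.8] [713.2 310.1]
blue 0 [285 280] [722.3  70.7] [712.8  64.5]
blue 1 [345 187] [712.4 289.3] [718.2 308.5]
blue 1 [363 240] [708.2  57.2] [714.   72.4]
blue 1 [313 247] [560.5  58.7] [563.7  74. ]
blue 1 [300 192] [565.9 293.5] [569.3 312.7]
orange 0 [266 219] [577.2 -69.1] [565.6 -77.4]
orange 0 [228 256] [726.3 -94.7] [ 716.9 -103.3]
orange 0 [204 244] [ 723.  -170.8] [ 713.5 -180.6]
orange 0 [233 206] [ 579.6 -172.4] [ 568.  -182.2]
orange 1 [381 276] [721.2 -79.1] [727.2 -66.2]
orange 1 [396 325] [ 713.1 -234.7] [ 719.  -224.4]
orange 1 [337 324] [ 568.7 -203.1] [ 572.1 -192.3]
orange 1 [327 283] [571.9 -73.8] [575.3 -60.7]
stapler ((436.76507568359375, -87.82691955566406), (112.63262176513672, 33.96532440185547), 11.254053115844727)
```

Request:
drive_tool(moves=[{"dy": -0.95, "dx": 0.49, "fingers": 1}, {"dy": -0.95, "dx": 0.49, "fingers": 1}, {"dy": -0.95, "dx": 0.49, "fingers": 1}, {"dy": -0.95, "dx": 0.49, "fingers": 1}, {"dy": -0.95, "dx": 0.49, "fingers": 1}, {"dy": -0.95, "dx": 0.49, "fingers": 1}, {"dy": -0.95, "dx": 0.49, "fingers": 1}, {"dy": -0.95, "dx": 0.49, "fingers": 1}], squeeze=40)

```text
schema error: expected keys dx, dy, dz, wx, wy, wz, fingers
```

Request:
drive_tool(moves=[{"dy": -0.95, "dx": 0.49, "fingers": 1}, {"dy": -0.95, "dx": 0.49, "fingers": 1}, {"wz": -0.05, "dz": 0.5, "fingers": 1}, {"wz": -0.05, "dz": 0.5, "fingers": 1}, {"wz": -0.05, "dz": 0.5, "fingers": 1}, {"wz": -0.05, "dz": 0.5, "fingers": 1}, {"wz": -0.05, "dz": 0.5, "fingers": 1}, {"wz": -0.05, "dz": 0.5, "fingers": 1}])

```text
schema error: expected keys dx, dy, dz, wx, wy, wz, fingers
```

Request:
drive_tool(moves=[{"wz": -0.05, "fingers": 1}, {"wz": -0.05, "fingers": 1}, {"wz": -0.05, "fingers": 1}, {"wz": -0.05, "fingers": 1}, {"wz": -0.05, "fingers": 1}, {"wz": -0.05, "fingers": 1}, {"wz": -0.05, "fingers": 1}, {"wz": -0.05, "fingers": 1}])

```text
schema error: expected keys dx, dy, dz, wx, wy, wz, fingers
```

Request:
drive_tool(moves=[{"wz": -0.05, "fingers": 1}, {"wz": -0.05, "fingers": 1}, {"fingers": 1}, {"fingers": 1}, {"fingers": 1}, {"fingers": 1}, {"fingers": 1}, {"fingers": 1}])

```text
schema error: expected keys dx, dy, dz, wx, wy, wz, fingers
```

```bash
cat > go.py <<'E'
import sys
from h import *
# usage: go.py X Y Z phi (mm, deg): remaining shift in tool axes (units of 20 mm) and turn (units of 120 deg)
def go(X,Y,Z,phi=None):
    s=observe();Rm=R.from_quat(s["tool_rot"]).as_matrix();p=s["position"]*1000
    f=np.degrees(np.arctan2(Rm[1,1],Rm[0,1]))
    d=Rm.T@(np.array([X,Y,Z])-p)/20
    print("t %.2f"%s["time"],"tcp",np.round(p,1),"phi %.1f"%f,"q6 %.2f"%s["joint_pos"][5],"w %.1f gf %.1f"%(s["gripper_width"]*1000,s["grip_force"]),"F",np.round(s["wrist_force"],1))
    print("shift units",np.round(d,2),"wz total", None if phi is None else round(-((phi-f+180)%360-180)/120,3))
if __name__=="__main__":
    a=[float(x) for x in sys.argv[1:]];go(*a)
E
python3 go.py 434.5 98 25 96; python3 - <<'E'
from h import *
import pickle
s=observe();im=get_image("wrist");pickle.dump((s,im),open("w1.pkl","wb"));cv2.imwrite("pics/w1.png",im["frame"][...,::-1])
E
```

```text
t 0.15 tcp [624.6   0.  244.7] phi -0.0 q6 -0.02 w 85.2 gf 0.0 F [ 0.6 -1.2 -0.2]
shift units [ 4.9  -9.49 11.  ] wz total -0.8
```

View pics/w1.png

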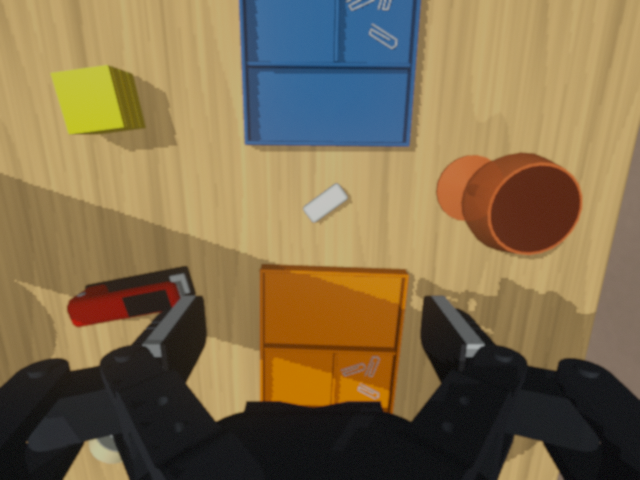

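The calls were refused because every row needs all seven keys. The view is unchanged from the start. I'll resend with full rows.

Request:
drive_tool(moves=[{"dx": 0.49, "dy": -0.95, "dz": 0, "wx": 0, "wy": 0, "wz": 0, "fingers": 1}, {"dx": 0.49, "dy": -0.95, "dz": 0, "wx": 0, "wy": 0, "wz": 0, "fingers": 1}, {"dx": 0.49, "dy": -0.95, "dz": 0, "wx": 0, "wy": 0, "wz": 0, "fingers": 1}, {"dx": 0.49, "dy": -0.95, "dz": 0, "wx": 0, "wy": 0, "wz": 0, "fingers": 1}, {"dx": 0.49, "dy": -0.95, "dz": 0, "wx": 0, "wy": 0, "wz": 0, "fingers": 1}, {"dx": 0.49, "dy": -0.95, "dz": 0, "wx": 0, "wy": 0, "wz": 0, "fingers": 1}, {"dx": 0.49, "dy": -0.95, "dz": 0, "wx": 0, "wy": 0, "wz": 0, "fingers": 1}, {"dx": 0.49, "dy": -0.95, "dz": 0, "wx": 0, "wy": 0, "wz": 0, "fingers": 1}], squeeze=40)

```text
time: 0.87
position: [0.4719, 0.0788, 0.2452]
tool_rot: [0.707, 0.707, -0.0, -0.0]
wrist_force: [-0.3, 1.1, 0.6]
gripper_width: 0.0854
grip_force: 0.0
```

Request:
drive_tool(moves=[{"dx": 0.49, "dy": -0.95, "dz": 0, "wx": 0, "wy": 0, "wz": 0, "fingers": 1}, {"dx": 0.49, "dy": -0.95, "dz": 0, "wx": 0, "wy": 0, "wz": 0, "fingers": 1}, {"dx": 0, "dy": 0, "dz": 0.5, "wx": 0, "wy": 0, "wz": -0.05, "fingers": 1}, {"dx": 0, "dy": 0, "dz": 0.5, "wx": 0, "wy": 0, "wz": -0.05, "fingers": 1}, {"dx": 0, "dy": 0, "dz": 0.5, "wx": 0, "wy": 0, "wz": -0.05, "fingers": 1}, {"dx": 0, "dy": 0, "dz": 0.5, "wx": 0, "wy": 0, "wz": -0.05, "fingers": 1}, {"dx": 0, "dy": 0, "dz": 0.5, "wx": 0, "wy": 0, "wz": -0.05, "fingers": 1}, {"dx": 0, "dy": 0, "dz": 0.5, "wx": 0, "wy": 0, "wz": -0.05, "fingers": 1}])

```text
time: 1.53
position: [0.4349, 0.0981, 0.1849]
tool_rot: [0.452, 0.892, 0.0, 0.0]
wrist_force: [-0.3, 0.1, -0.2]
gripper_width: 0.0852
grip_force: 0.0
```

Request:
drive_tool(moves=[{"dx": 0, "dy": 0, "dz": 0.5, "wx": 0, "wy": 0, "wz": -0.05, "fingers": 1}, {"dx": 0, "dy": 0, "dz": 0.5, "wx": 0, "wy": 0, "wz": -0.05, "fingers": 1}, {"dx": 0, "dy": 0, "dz": 0.5, "wx": 0, "wy": 0, "wz": -0.05, "fingers": 1}, {"dx": 0, "dy": 0, "dz": 0.5, "wx": 0, "wy": 0, "wz": -0.05, "fingers": 1}, {"dx": 0, "dy": 0, "dz": 0, "wx": 0, "wy": 0, "wz": -0.05, "fingers": 1}, {"dx": 0, "dy": 0, "dz": 0, "wx": 0, "wy": 0, "wz": -0.05, "fingers": 1}, {"dx": 0, "dy": 0, "dz": 0, "wx": 0, "wy": 0, "wz": -0.05, "fingers": 1}, {"dx": 0, "dy": 0, "dz": 0, "wx": 0, "wy": 0, "wz": -0.05, "fingers": 1}])

```text
time: 2.2
position: [0.4349, 0.098, 0.1452]
tool_rot: [0.05, 0.999, -0.0, -0.0]
wrist_force: [0.3, -0.3, -0.9]
gripper_width: 0.0856
grip_force: 0.0
```

Request:
drive_tool(moves=[{"dx": 0, "dy": 0, "dz": 0, "wx": 0, "wy": 0, "wz": -0.05, "fingers": 1}, {"dx": 0, "dy": 0, "dz": 0, "wx": 0, "wy": 0, "wz": -0.05, "fingers": 1}, {"dx": 0, "dy": 0, "dz": 0, "wx": 0, "wy": 0, "wz": 0, "fingers": 1}, {"dx": 0, "dy": 0, "dz": 0, "wx": 0, "wy": 0, "wz": 0, "fingers": 1}, {"dx": 0, "dy": 0, "dz": 0, "wx": 0, "wy": 0, "wz": 0, "fingers": 1}, {"dx": 0, "dy": 0, "dz": 0, "wx": 0, "wy": 0, "wz": 0, "fingers": 1}, {"dx": 0, "dy": 0, "dz": 0, "wx": 0, "wy": 0, "wz": 0, "fingers": 1}, {"dx": 0, "dy": 0, "dz": 0, "wx": 0, "wy": 0, "wz": 0, "fingers": 1}])

```text
time: 2.87
position: [0.4349, 0.098, 0.1453]
tool_rot: [-0.052, 0.999, -0.0, -0.0]
wrist_force: [-0.1, 0.4, -0.7]
gripper_width: 0.0854
grip_force: 0.0
```

```bash
python3 go.py 434.5 98 25 96; python3 - <<'E'
from h import *
import pickle
s=observe()
for n in ("wrist","scene"):
    im=get_image(n);pickle.dump((s,im),open(n+"1.pkl","wb"));cv2.imwrite(f"pics/{n}1.png",im["frame"][...,::-1])
E
```

```text
t 2.87 tcp [434.9  98.  145.3] phi 95.9 q6 -1.48 w 85.4 gf 0.0 F [-0.1  0.4 -0.7]
shift units [0.02 0.   6.02] wz total -0.0
```

View pics/wrist1.png

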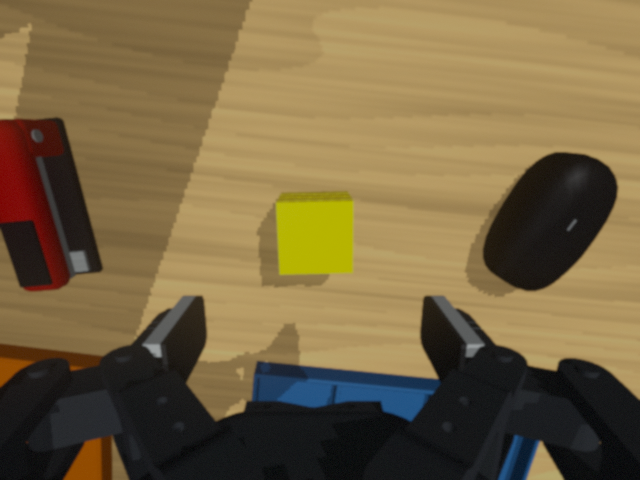

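The wrist view shows the note block square between the fingers at (315,236), the black mouse at (550,222), and the stapler standing at (45,205). I'll descend and grip.

Request:
drive_tool(moves=[{"dx": 0, "dy": 0, "dz": 1, "wx": 0, "wy": 0, "wz": 0, "fingers": 1}, {"dx": 0, "dy": 0, "dz": 1, "wx": 0, "wy": 0, "wz": 0, "fingers": 1}, {"dx": 0, "dy": 0, "dz": 1, "wx": 0, "wy": 0, "wz": 0, "fingers": 1}, {"dx": 0, "dy": 0, "dz": 1, "wx": 0, "wy": 0, "wz": 0, "fingers": 1}, {"dx": 0, "dy": 0, "dz": 1, "wx": 0, "wy": 0, "wz": 0, "fingers": 1}, {"dx": 0, "dy": 0, "dz": 0.5, "wx": 0, "wy": 0, "wz": 0, "fingers": 1}, {"dx": 0, "dy": 0, "dz": 0.3, "wx": 0, "wy": 0, "wz": 0, "fingers": 1}, {"dx": 0, "dy": 0, "dz": 0.2, "wx": 0, "wy": 0, "wz": 0, "fingers": 1}])

```text
time: 3.63
position: [0.4349, 0.098, 0.0248]
tool_rot: [-0.052, 0.999, -0.0, -0.0]
wrist_force: [-0.2, 0.2, 0.7]
gripper_width: 0.0855
grip_force: 0.0
```

Request:
drive_tool(moves=[{"dx": 0, "dy": 0, "dz": 0, "wx": 0, "wy": 0, "wz": 0, "fingers": -1}, {"dx": 0, "dy": 0, "dz": 0, "wx": 0, "wy": 0, "wz": 0, "fingers": -1}, {"dx": 0, "dy": 0, "dz": 0, "wx": 0, "wy": 0, "wz": 0, "fingers": -1}, {"dx": 0, "dy": 0, "dz": 0, "wx": 0, "wy": 0, "wz": 0, "fingers": -1}, {"dx": 0, "dy": 0, "dz": 0, "wx": 0, "wy": 0, "wz": 0, "fingers": -1}, {"dx": 0, "dy": 0, "dz": 0, "wx": 0, "wy": 0, "wz": 0, "fingers": -1}, {"dx": 0, "dy": 0, "dz": 0, "wx": 0, "wy": 0, "wz": 0, "fingers": -1}, {"dx": 0, "dy": 0, "dz": 0, "wx": 0, "wy": 0, "wz": 0, "fingers": -1}], squeeze=40)

```text
time: 4.3
position: [0.4357, 0.0982, 0.0262]
tool_rot: [-0.052, 0.999, 0.0, 0.001]
wrist_force: [-0.5, -0.1, 6.7]
gripper_width: 0.0494
grip_force: 42.0
```

Request:
drive_tool(moves=[{"dx": 0, "dy": 0, "dz": -0.3, "wx": 0, "wy": 0, "wz": 0, "fingers": -1}, {"dx": 0, "dy": 0, "dz": -0.7, "wx": 0, "wy": 0, "wz": 0, "fingers": -1}, {"dx": 0, "dy": 0, "dz": -1, "wx": 0, "wy": 0, "wz": 0, "fingers": -1}, {"dx": 0, "dy": 0, "dz": -1, "wx": 0, "wy": 0, "wz": 0, "fingers": -1}, {"dx": 0, "dy": 0, "dz": -1, "wx": 0, "wy": 0, "wz": 0, "fingers": -1}, {"dx": 0, "dy": 0, "dz": 0, "wx": 0, "wy": 0, "wz": 0, "fingers": -1}, {"dx": 0, "dy": 0, "dz": 0, "wx": 0, "wy": 0, "wz": 0, "fingers": -1}, {"dx": 0, "dy": 0, "dz": 0, "wx": 0, "wy": 0, "wz": 0, "fingers": -1}])

```text
time: 4.97
position: [0.4347, 0.098, 0.1052]
tool_rot: [-0.052, 0.999, -0.0, -0.0]
wrist_force: [-0.2, 0.2, -0.8]
gripper_width: 0.0492
grip_force: 41.6
```

```bash
python3 go.py 606 174 105 90; python3 - <<'E'
from meas import *
import pickle
s=observe();im=get_image("side");pickle.dump((s,im),open("side2.pkl","wb"))
f=im["frame"]
# project expected gripper tcp into side view and crop
u,v=project(im,np.array([s["position"]]))[0];print(u,v)
u,v=int(u),int(v);c=f[max(v-70,0):v+50,max(u-60,0):u+60,::-1]
cv2.imwrite("pics/side2.png",cv2.resize(c,None,fx=5,fy=5,interpolation=cv2.INTER_CUBIC))
E
```

```text
t 4.97 tcp [434.7  98.  105.2] phi 96.0 q6 -1.48 w 49.2 gf 41.6 F [-0.2  0.2 -0.8]
shift units [-8.92  2.88  0.01] wz total 0.05
265.50120966869736 222.21064458370105
```

View pics/side2.png

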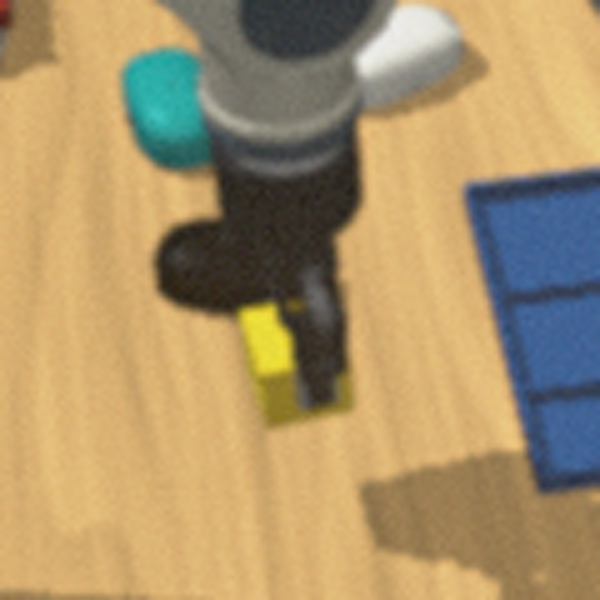

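Side crop: the block is held level, with the fingertips well above its underside. Next I'll carry it to the blue square bay.

Request:
drive_tool(moves=[{"dx": -1, "dy": 0.32, "dz": 0, "wx": 0, "wy": 0, "wz": 0, "fingers": -1}, {"dx": -1, "dy": 0.32, "dz": 0, "wx": 0, "wy": 0, "wz": 0, "fingers": -1}, {"dx": -1, "dy": 0.32, "dz": 0, "wx": 0, "wy": 0, "wz": 0, "fingers": -1}, {"dx": -1, "dy": 0.32, "dz": 0, "wx": 0, "wy": 0, "wz": 0, "fingers": -1}, {"dx": -1, "dy": 0.32, "dz": 0, "wx": 0, "wy": 0, "wz": 0, "fingers": -1}, {"dx": -1, "dy": 0.32, "dz": 0, "wx": 0, "wy": 0, "wz": 0, "fingers": -1}, {"dx": -1, "dy": 0.32, "dz": 0, "wx": 0, "wy": 0, "wz": 0, "fingers": -1}, {"dx": -1, "dy": 0.32, "dz": 0, "wx": 0, "wy": 0, "wz": 0, "fingers": -1}])

```text
time: 5.68
position: [0.5887, 0.1658, 0.1035]
tool_rot: [-0.052, 0.999, -0.0, -0.001]
wrist_force: [0.3, 0.4, -0.1]
gripper_width: 0.0493
grip_force: 41.6
```

Request:
drive_tool(moves=[{"dx": -0.92, "dy": 0.32, "dz": 0, "wx": 0, "wy": 0, "wz": 0, "fingers": -1}, {"dx": 0, "dy": 0, "dz": 0, "wx": 0, "wy": 0, "wz": 0.05, "fingers": -1}, {"dx": 0, "dy": 0, "dz": 1, "wx": 0, "wy": 0, "wz": 0, "fingers": -1}, {"dx": 0, "dy": 0, "dz": 1, "wx": 0, "wy": 0, "wz": 0, "fingers": -1}, {"dx": 0, "dy": 0, "dz": 0.7, "wx": 0, "wy": 0, "wz": 0, "fingers": -1}, {"dx": 0, "dy": 0, "dz": 0.3, "wx": 0, "wy": 0, "wz": 0, "fingers": -1}, {"dx": 0, "dy": 0, "dz": 0, "wx": 0, "wy": 0, "wz": 0, "fingers": -1}, {"dx": 0, "dy": 0, "dz": 0, "wx": 0, "wy": 0, "wz": 0, "fingers": -1}])

```text
time: 6.35
position: [0.6061, 0.1739, 0.0448]
tool_rot: [0.0, 1.0, -0.0, -0.001]
wrist_force: [1.0, 0.6, 0.1]
gripper_width: 0.0496
grip_force: 41.6
```

```bash
python3 go.py 606 174 29 90; python3 - <<'E'
from meas import *
import pickle
s=observe()
for n in ("wrist","scene"):
    im=get_image(n);pickle.dump((s,im),open(n+"3.pkl","wb"));cv2.imwrite(f"pics/{n}3.png",im["frame"][...,::-1])
E
```

```text
t 6.35 tcp [606.1 173.9  44.8] phi 90.0 q6 -1.31 w 49.6 gf 41.6 F [1.  0.6 0.1]
shift units [0.01 0.01 0.79] wz total -0.0
```

View pics/wrist3.png

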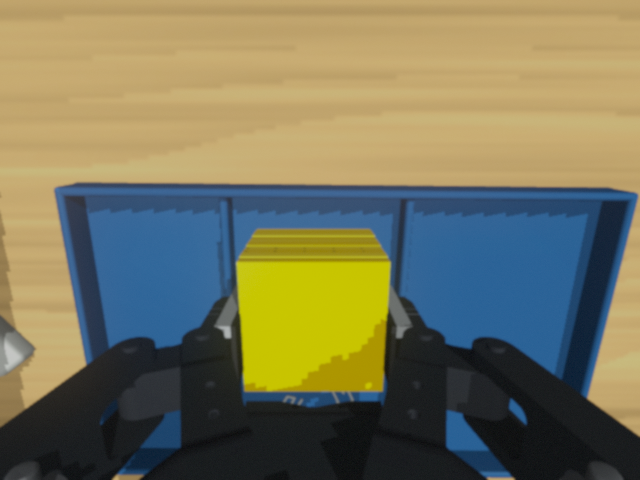

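The block is centred between the dividers (214 and 405 px), with the tray edges at 58 and 635. I'll lower and release it, then measure the black mouse and stapler from the saved wrist view.

Request:
drive_tool(moves=[{"dx": 0, "dy": 0, "dz": 0.3, "wx": 0, "wy": 0, "wz": 0, "fingers": -1}, {"dx": 0, "dy": 0, "dz": 0.2, "wx": 0, "wy": 0, "wz": 0, "fingers": -1}, {"dx": 0, "dy": 0, "dz": 0.15, "wx": 0, "wy": 0, "wz": 0, "fingers": -1}, {"dx": 0, "dy": 0, "dz": 0.1, "wx": 0, "wy": 0, "wz": 0, "fingers": -1}, {"dx": 0, "dy": 0, "dz": 0, "wx": 0, "wy": 0, "wz": 0, "fingers": -1}, {"dx": 0, "dy": 0, "dz": 0, "wx": 0, "wy": 0, "wz": 0, "fingers": -1}, {"dx": 0, "dy": 0, "dz": 0, "wx": 0, "wy": 0, "wz": 0, "fingers": 0.3}, {"dx": 0, "dy": 0, "dz": 0, "wx": 0, "wy": 0, "wz": 0, "fingers": 0.5}])

```text
time: 7.12
position: [0.6066, 0.174, 0.0306]
tool_rot: [-0.0, 1.0, 0.0, 0.0]
wrist_force: [0.8, 0.2, 0.4]
gripper_width: 0.0641
grip_force: 0.0
```

Request:
drive_tool(moves=[{"dx": 0, "dy": 0, "dz": 0, "wx": 0, "wy": 0, "wz": 0, "fingers": 0.5}, {"dx": 0, "dy": 0, "dz": 0, "wx": 0, "wy": 0, "wz": 0, "fingers": 0.5}, {"dx": 0, "dy": 0, "dz": -0.5, "wx": 0, "wy": 0, "wz": 0, "fingers": 0.5}, {"dx": 0, "dy": 0, "dz": -1, "wx": 0, "wy": 0, "wz": 0, "fingers": 0.5}, {"dx": 0, "dy": 0, "dz": -1, "wx": 0, "wy": 0, "wz": 0, "fingers": 1}, {"dx": 0, "dy": 0, "dz": -1, "wx": 0, "wy": 0, "wz": 0, "fingers": 1}, {"dx": 0, "dy": 0, "dz": -1, "wx": 0, "wy": 0, "wz": 0, "fingers": 1}, {"dx": 0, "dy": 0, "dz": -1, "wx": 0, "wy": 0, "wz": 0, "fingers": 1}])

```text
time: 7.78
position: [0.6064, 0.174, 0.1422]
tool_rot: [-0.0, 1.0, 0.0, 0.0]
wrist_force: [-0.9, -0.6, -0.3]
gripper_width: 0.0853
grip_force: 0.0
```

```bash
python3 - <<'E'
from meas import *
import pickle
s,im=pickle.load(open("wrist1.pkl","rb"));T=wristT(im,s)
hsv=cv2.cvtColor(im["frame"],cv2.COLOR_RGB2HSV)
def rect(m,z):
    c,_=cv2.findContours(m.astype(np.uint8),0,2);c=max(c,key=cv2.contourArea)
    P=np.array([onz(im,*p,z,T)[:2]*1000 for p in c[:,0]],np.float32)
    (x,y),(w,h),a=cv2.minAreaRect(P)
    if w<h:w,h,a=h,w,a+90
    print(cv2.contourArea(c),"c",round(x,1),round(y,1),"size",round(w,1),round(h,1),"ang",round((a+90)%180-90,1))
m=hsv[...,2]<60; b=np.zeros_like(m);b[130:300,465:632]=m[130:300,465:632];print("mouse");[rect(b,z) for z in (.01,.02,.03)]
r=((hsv[...,0]<5)|(hsv[...,0]>172))&(hsv[...,1]>150);k=m.copy();r=(r|m);b=np.zeros_like(r);b[105:300,:75]=r[105:300,:75];print("stapler");rect(b,.048)
for p in [(2,118),(24,118),(24,292),(68,285),(65,118),(102,270)]: print(p,np.round(onz(im,*p,.049,T)[:2]*1000),np.round(onz(im,*p,.007,T)[:2]*1000))
s,im=pickle.load(open("wrist3.pkl","rb"));T=wristT(im,s)
for p in [(58,187),(635,193),(220,198),(408,198)]: print(p,np.round(onz(im,*p,.018,T)[:2]*1000,1))
E
python3 go.py 411 269 120 76
```

```text
mouse
11982.5 c 412.1 272.2 size 106.6 76.6 ang -21.2
11982.5 c 410.5 265.3 size 102.6 73.7 ang -21.2
11982.5 c 408.8 258.4 size 98.5 70.8 ang -21.2
stapler
10177.0 c 429.9 -79.2 size 115.2 46.9 ang -4.3
(2, 118) [377. -93.] [ 378. -127.]
(24, 118) [375. -80.] [ 377. -112.]
(24, 292) [489. -93.] [ 511. -127.]
(68, 285) [481. -63.] [502. -92.]
(65, 118) [373. -56.] [374. -83.]
(102, 270) [467. -40.] [486. -64.]
(58, 187) [559.9  64.2]
(635, 193) [562.7 312.7]
(220, 198) [564.7 133.4]
(408, 198) [564.8 214.8]
t 7.78 tcp [606.4 174.  142.2] phi 90.0 q6 -1.31 w 85.3 gf 0.0 F [-0.9 -0.6 -0.3]
shift units [9.77 4.75 1.1 ] wz total 0.117
```

Request:
drive_tool(moves=[{"dx": 0.98, "dy": 0.47, "dz": 0, "wx": 0, "wy": 0, "wz": 0, "fingers": 1}, {"dx": 0.98, "dy": 0.47, "dz": 0, "wx": 0, "wy": 0, "wz": 0, "fingers": 1}, {"dx": 0.98, "dy": 0.47, "dz": 0, "wx": 0, "wy": 0, "wz": 0, "fingers": 1}, {"dx": 0.98, "dy": 0.47, "dz": 0, "wx": 0, "wy": 0, "wz": 0, "fingers": 1}, {"dx": 0.98, "dy": 0.47, "dz": 0, "wx": 0, "wy": 0, "wz": 0, "fingers": 1}, {"dx": 0.98, "dy": 0.47, "dz": 0, "wx": 0, "wy": 0, "wz": 0, "fingers": 1}, {"dx": 0.98, "dy": 0.47, "dz": 0, "wx": 0, "wy": 0, "wz": 0, "fingers": 1}, {"dx": 0.98, "dy": 0.47, "dz": 0, "wx": 0, "wy": 0, "wz": 0, "fingers": 1}])

```text
time: 8.45
position: [0.4488, 0.2496, 0.1412]
tool_rot: [0.0, 1.0, 0.0, 0.0]
wrist_force: [0.4, 0.8, -0.6]
gripper_width: 0.0852
grip_force: 0.0
```

Request:
drive_tool(moves=[{"dx": 0.98, "dy": 0.47, "dz": 0, "wx": 0, "wy": 0, "wz": 0, "fingers": 1}, {"dx": 0.98, "dy": 0.47, "dz": 0, "wx": 0, "wy": 0, "wz": 0, "fingers": 1}, {"dx": 0, "dy": 0, "dz": 0, "wx": 0, "wy": 0, "wz": 0.055, "fingers": 1}, {"dx": 0, "dy": 0, "dz": 0, "wx": 0, "wy": 0, "wz": 0.055, "fingers": 1}, {"dx": 0, "dy": 0, "dz": 0, "wx": 0, "wy": 0, "wz": 0.05, "fingers": 1}, {"dx": 0, "dy": 0, "dz": 0, "wx": 0, "wy": 0, "wz": 0, "fingers": 1}, {"dx": 0, "dy": 0, "dz": 0, "wx": 0, "wy": 0, "wz": 0, "fingers": 1}, {"dx": 0, "dy": 0, "dz": 0, "wx": 0, "wy": 0, "wz": 0, "fingers": 1}])

```text
time: 9.12
position: [0.4105, 0.268, 0.1407]
tool_rot: [0.165, 0.986, 0.0, 0.0]
wrist_force: [-0.4, -1.1, -0.1]
gripper_width: 0.0854
grip_force: 0.0
```

```bash
cat > wm.py <<'E'
from meas import *
import pickle
def rectw(tag,cond,zs,win=(110,290,180,460)):
    s=observe();im=get_image("wrist");T=wristT(im,s);pickle.dump((s,im),open(tag+".pkl","wb"));cv2.imwrite(f"pics/{tag}.png",im["frame"][...,::-1])
    hsv=cv2.cvtColor(im["frame"],cv2.COLOR_RGB2HSV);m=cond(*cv2.split(hsv)).astype(np.uint8)
    b=np.zeros_like(m);a=win;b[a[0]:a[1],a[2]:a[3]]=m[a[0]:a[1],a[2]:a[3]]
    b=cv2.morphologyEx(b,cv2.MORPH_CLOSE,np.ones((5,5)))
    c,_=cv2.findContours(b,0,2);c=max(c,key=cv2.contourArea);print("bbox px",cv2.boundingRect(c),"area",cv2.contourArea(c))
    for z in zs:
        P=np.array([onz(im,*p,z,T)[:2]*1000 for p in c[:,0]],np.float32)
        (x,y),(w,h),g=cv2.minAreaRect(P)
        if w<h:w,h,g=h,w,g+90
        print(z,"c",round(x,1),round(y,1),"size",round(w,1),round(h,1),"ang",round((g+90)%180-90,1))
E
python3 - <<'E'
from wm import *
rectw("wb",lambda H,S,V:V<62,(.005,.015,.026))
E
python3 go.py 411 267 20 70
```

```text
bbox px (270, 162, 85, 128) area 9296.5
0.005 c 410.3 267.8 size 98.5 63.8 ang -19.1
0.015 c 407.9 268.6 size 94.8 61.3 ang -19.1
0.026 c 405.3 269.6 size 90.7 58.7 ang -19.1
t 9.17 tcp [410.5 267.9 140.6] phi 70.9 q6 -0.68 w 85.4 gf 0.0 F [0.2 0.3 0.7]
shift units [-0.04 -0.04  6.03] wz total 0.008
```

View pics/wb.png

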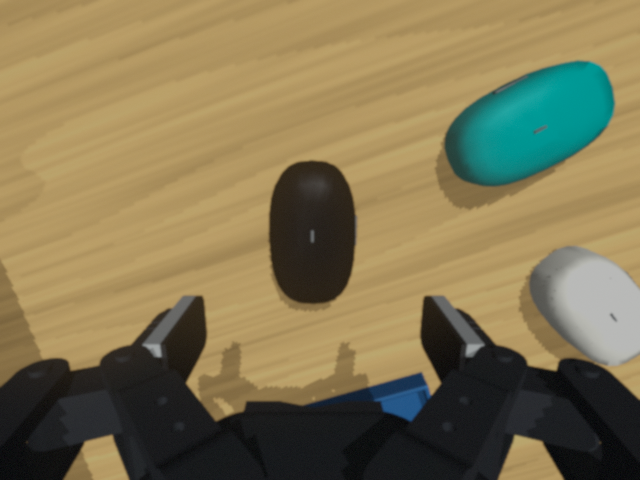

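The black mouse at (313,232) lies lengthways and is centred between the fingers. The turquoise one (530,122) and the white one (590,305) are to the right. I'll shift 4 mm outward, descend and grip.

Request:
drive_tool(moves=[{"dx": -0.2, "dy": 0, "dz": 1, "wx": 0, "wy": 0, "wz": 0, "fingers": 1}, {"dx": 0, "dy": 0, "dz": 1, "wx": 0, "wy": 0, "wz": 0, "fingers": 1}, {"dx": 0, "dy": 0, "dz": 1, "wx": 0, "wy": 0, "wz": 0, "fingers": 1}, {"dx": 0, "dy": 0, "dz": 1, "wx": 0, "wy": 0, "wz": 0, "fingers": 1}, {"dx": 0, "dy": 0, "dz": 1, "wx": 0, "wy": 0, "wz": 0, "fingers": 1}, {"dx": 0, "dy": 0, "dz": 0.5, "wx": 0, "wy": 0, "wz": 0, "fingers": 1}, {"dx": 0, "dy": 0, "dz": 0.35, "wx": 0, "wy": 0, "wz": 0, "fingers": 1}, {"dx": 0, "dy": 0, "dz": 0.2, "wx": 0, "wy": 0, "wz": 0, "fingers": 1}])

```text
time: 9.83
position: [0.4141, 0.2665, 0.0187]
tool_rot: [0.166, 0.986, -0.0, -0.0]
wrist_force: [0.6, -0.3, 0.3]
gripper_width: 0.0855
grip_force: 0.0
```

Request:
drive_tool(moves=[{"dx": 0, "dy": 0, "dz": 0, "wx": 0, "wy": 0, "wz": 0, "fingers": 1}, {"dx": 0, "dy": 0, "dz": 0, "wx": 0, "wy": 0, "wz": 0, "fingers": -1}, {"dx": 0, "dy": 0, "dz": 0, "wx": 0, "wy": 0, "wz": 0, "fingers": -1}, {"dx": 0, "dy": 0, "dz": 0, "wx": 0, "wy": 0, "wz": 0, "fingers": -1}, {"dx": 0, "dy": 0, "dz": 0, "wx": 0, "wy": 0, "wz": 0, "fingers": -1}, {"dx": 0, "dy": 0, "dz": 0, "wx": 0, "wy": 0, "wz": 0, "fingers": -1}, {"dx": 0, "dy": 0, "dz": 0, "wx": 0, "wy": 0, "wz": 0, "fingers": -1}, {"dx": 0, "dy": 0, "dz": 0, "wx": 0, "wy": 0, "wz": 0, "fingers": -1}], squeeze=30)

```text
time: 10.5
position: [0.4147, 0.267, 0.0203]
tool_rot: [0.167, 0.986, 0.001, 0.001]
wrist_force: [0.4, -0.4, 6.4]
gripper_width: 0.0592
grip_force: 33.0
```

Request:
drive_tool(moves=[{"dx": 0, "dy": 0, "dz": -0.3, "wx": 0, "wy": 0, "wz": 0, "fingers": -1}, {"dx": 0, "dy": 0, "dz": -0.7, "wx": 0, "wy": 0, "wz": 0, "fingers": -1}, {"dx": 0, "dy": 0, "dz": -1, "wx": 0, "wy": 0, "wz": 0, "fingers": -1}, {"dx": 0, "dy": 0, "dz": -1, "wx": 0, "wy": 0, "wz": 0, "fingers": -1}, {"dx": 0, "dy": 0, "dz": -1, "wx": 0, "wy": 0, "wz": 0, "fingers": -1}, {"dx": 0, "dy": 0, "dz": -1, "wx": 0, "wy": 0, "wz": 0, "fingers": -1}, {"dx": 0, "dy": 0, "dz": 0, "wx": 0, "wy": 0, "wz": 0, "fingers": -1}, {"dx": 0, "dy": 0, "dz": 0, "wx": 0, "wy": 0, "wz": 0, "fingers": -1}])

```text
time: 11.17
position: [0.4147, 0.267, 0.1205]
tool_rot: [0.167, 0.986, 0.001, 0.001]
wrist_force: [-0.6, 0.1, -1.4]
gripper_width: 0.0593
grip_force: 33.0
```

```bash
python3 go.py 641 262 120 90; python3 - <<'E'
from wm import *
rectw("wb2",lambda H,S,V:V<62,(.1,),(110,330,230,400))
E
```

```text
t 11.17 tcp [414.7 267.  120.5] phi 70.8 q6 -0.69 w 59.3 gf 33.0 F [-0.6  0.1 -1.4]
shift units [-10.77   3.48   0.05] wz total -0.16
bbox px (230, 183, 170, 147) area 20002.0
0.1 c 400.8 273.1 size 77.9 67.1 ang 70.6
```

View pics/wb2.png

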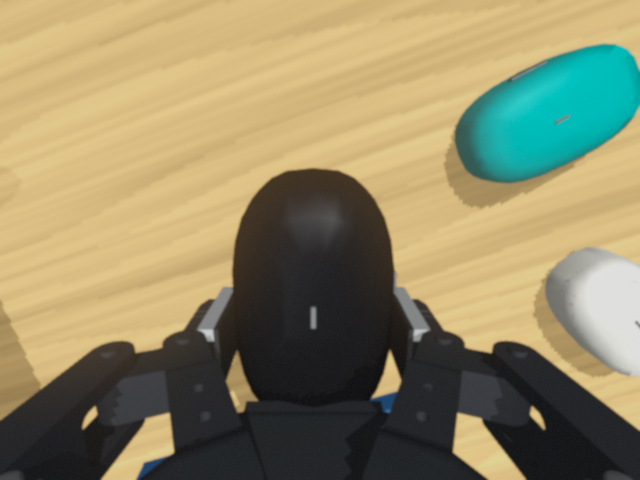

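The black mouse is held between the pads, at 59 mm opening. I'll carry it to the blue wide bay.

Request:
drive_tool(moves=[{"dx": -0.99, "dy": 0.32, "dz": 0, "wx": 0, "wy": 0, "wz": 0, "fingers": -1}, {"dx": -0.99, "dy": 0.32, "dz": 0, "wx": 0, "wy": 0, "wz": 0, "fingers": -1}, {"dx": -0.99, "dy": 0.32, "dz": 0, "wx": 0, "wy": 0, "wz": 0, "fingers": -1}, {"dx": -0.99, "dy": 0.32, "dz": 0, "wx": 0, "wy": 0, "wz": 0, "fingers": -1}, {"dx": -0.99, "dy": 0.32, "dz": 0, "wx": 0, "wy": 0, "wz": 0, "fingers": -1}, {"dx": -0.99, "dy": 0.32, "dz": 0, "wx": 0, "wy": 0, "wz": 0, "fingers": -1}, {"dx": -0.99, "dy": 0.32, "dz": 0, "wx": 0, "wy": 0, "wz": 0, "fingers": -1}, {"dx": -0.99, "dy": 0.32, "dz": 0, "wx": 0, "wy": 0, "wz": 0, "fingers": -1}])

```text
time: 11.88
position: [0.5805, 0.2623, 0.1173]
tool_rot: [0.167, 0.986, -0.001, -0.001]
wrist_force: [0.7, 0.3, -2.0]
gripper_width: 0.0594
grip_force: 33.0
```

Request:
drive_tool(moves=[{"dx": -0.99, "dy": 0.32, "dz": 0, "wx": 0, "wy": 0, "wz": 0, "fingers": -1}, {"dx": -0.99, "dy": 0.32, "dz": 0, "wx": 0, "wy": 0, "wz": 0, "fingers": -1}, {"dx": -0.99, "dy": 0.32, "dz": 0, "wx": 0, "wy": 0, "wz": 0, "fingers": -1}, {"dx": 0, "dy": 0, "dz": 0, "wx": 0, "wy": 0, "wz": -0.053, "fingers": -1}, {"dx": 0, "dy": 0, "dz": 0, "wx": 0, "wy": 0, "wz": -0.053, "fingers": -1}, {"dx": 0, "dy": 0, "dz": 0, "wx": 0, "wy": 0, "wz": -0.053, "fingers": -1}, {"dx": 0, "dy": 0, "dz": 1, "wx": 0, "wy": 0, "wz": 0, "fingers": -1}, {"dx": 0, "dy": 0, "dz": 1, "wx": 0, "wy": 0, "wz": 0, "fingers": -1}])

```text
time: 12.55
position: [0.643, 0.2615, 0.0781]
tool_rot: [0.001, 1.0, 0.0, 0.0]
wrist_force: [0.0, 0.0, -1.7]
gripper_width: 0.0595
grip_force: 33.1
```

Request:
drive_tool(moves=[{"dx": 0, "dy": 0, "dz": 0.8, "wx": 0, "wy": 0, "wz": 0, "fingers": -1}, {"dx": 0, "dy": 0, "dz": 0.6, "wx": 0, "wy": 0, "wz": 0, "fingers": -1}, {"dx": 0, "dy": 0, "dz": 0.4, "wx": 0, "wy": 0, "wz": 0, "fingers": -1}, {"dx": 0, "dy": 0, "dz": 0, "wx": 0, "wy": 0, "wz": 0, "fingers": -1}, {"dx": 0, "dy": 0, "dz": 0, "wx": 0, "wy": 0, "wz": 0, "fingers": -1}, {"dx": 0, "dy": 0, "dz": 0, "wx": 0, "wy": 0, "wz": 0, "fingers": -1}, {"dx": 0, "dy": 0, "dz": 0, "wx": 0, "wy": 0, "wz": 0, "fingers": -1}, {"dx": 0, "dy": 0, "dz": 0, "wx": 0, "wy": 0, "wz": 0, "fingers": -1}])

```text
time: 13.22
position: [0.6436, 0.2618, 0.0445]
tool_rot: [0.001, 1.0, 0.0, 0.001]
wrist_force: [-0.0, 0.9, -1.7]
gripper_width: 0.0591
grip_force: 33.0
```

```bash
python3 go.py 644 262 23.5 90; python3 - <<'E'
from wm import *
rectw("wb3",lambda H,S,V:V<62,(.1,),(110,330,230,400))
E
```

```text
t 13.22 tcp [643.6 261.8  44.5] phi 89.9 q6 -1.20 w 59.1 gf 33.0 F [-0.   0.9 -1.7]
shift units [-0.02  0.01  1.05] wz total -0.001
bbox px (230, 169, 170, 161) area 22591.5
0.1 c 600.5 262.0 size 38.1 35.6 ang 89.8
```

View pics/wb3.png

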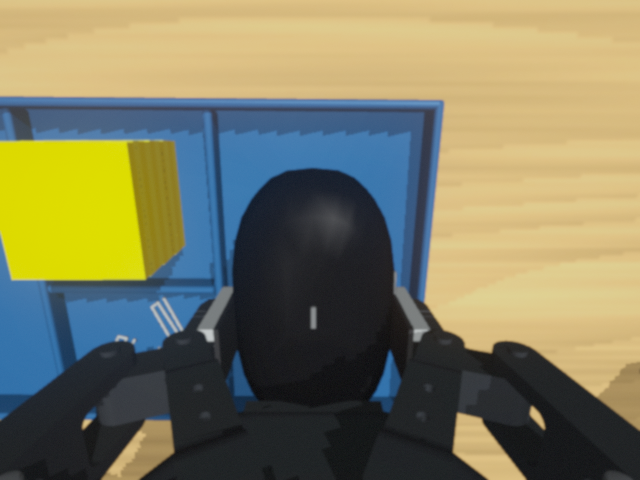

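The mouse is centred over the wide bay (divider at 212 px, outer wall at 435). I'll lower, release and lift.

Request:
drive_tool(moves=[{"dx": 0, "dy": 0, "dz": 0.35, "wx": 0, "wy": 0, "wz": 0, "fingers": -1}, {"dx": 0, "dy": 0, "dz": 0.3, "wx": 0, "wy": 0, "wz": 0, "fingers": -1}, {"dx": 0, "dy": 0, "dz": 0.2, "wx": 0, "wy": 0, "wz": 0, "fingers": -1}, {"dx": 0, "dy": 0, "dz": 0.1, "wx": 0, "wy": 0, "wz": 0, "fingers": -1}, {"dx": 0, "dy": 0, "dz": 0.05, "wx": 0, "wy": 0, "wz": 0, "fingers": -1}, {"dx": 0, "dy": 0, "dz": 0.05, "wx": 0, "wy": 0, "wz": 0, "fingers": -1}, {"dx": 0, "dy": 0, "dz": 0, "wx": 0, "wy": 0, "wz": 0, "fingers": -1}, {"dx": 0, "dy": 0, "dz": 0, "wx": 0, "wy": 0, "wz": 0, "fingers": -1}])

```text
time: 13.93
position: [0.6426, 0.2614, 0.0233]
tool_rot: [0.001, 1.0, -0.0, -0.001]
wrist_force: [-4.8, -3.0, 10.5]
gripper_width: 0.0591
grip_force: 34.4
```

Request:
drive_tool(moves=[{"dx": 0, "dy": 0, "dz": 0, "wx": 0, "wy": 0, "wz": 0, "fingers": 0.45}, {"dx": 0, "dy": 0, "dz": 0, "wx": 0, "wy": 0, "wz": 0, "fingers": 0.55}, {"dx": 0, "dy": 0, "dz": 0, "wx": 0, "wy": 0, "wz": 0, "fingers": 0.6}, {"dx": 0, "dy": 0, "dz": 0, "wx": 0, "wy": 0, "wz": 0, "fingers": 0.6}, {"dx": 0, "dy": 0, "dz": -0.3, "wx": 0, "wy": 0, "wz": 0, "fingers": 0.6}, {"dx": 0, "dy": 0, "dz": -0.7, "wx": 0, "wy": 0, "wz": 0, "fingers": 0.6}, {"dx": 0, "dy": 0, "dz": -1, "wx": 0, "wy": 0, "wz": 0, "fingers": 1}, {"dx": 0, "dy": 0, "dz": -1, "wx": 0, "wy": 0, "wz": 0, "fingers": 1}])

```text
time: 14.6
position: [0.6428, 0.2615, 0.0835]
tool_rot: [0.001, 1.0, -0.0, -0.0]
wrist_force: [1.3, 0.2, 0.1]
gripper_width: 0.0854
grip_force: 0.0
```

Request:
drive_tool(moves=[{"dx": 0, "dy": 0, "dz": -1, "wx": 0, "wy": 0, "wz": 0, "fingers": 1}, {"dx": 0, "dy": 0, "dz": -1, "wx": 0, "wy": 0, "wz": 0, "fingers": 1}, {"dx": 0, "dy": 0, "dz": -1, "wx": 0, "wy": 0, "wz": 0, "fingers": 1}, {"dx": 0, "dy": 0, "dz": 0, "wx": 0, "wy": 0, "wz": 0, "fingers": 1}, {"dx": 0, "dy": 0, "dz": 0, "wx": 0, "wy": 0, "wz": 0, "fingers": 1}, {"dx": 0, "dy": 0, "dz": 0, "wx": 0, "wy": 0, "wz": 0, "fingers": 1}, {"dx": 0, "dy": 0, "dz": 0, "wx": 0, "wy": 0, "wz": 0, "fingers": 1}, {"dx": 0, "dy": 0, "dz": 0, "wx": 0, "wy": 0, "wz": 0, "fingers": 1}])

```text
time: 15.27
position: [0.6422, 0.2612, 0.1411]
tool_rot: [0.001, 1.0, -0.0, -0.001]
wrist_force: [0.3, 0.3, 0.2]
gripper_width: 0.0857
grip_force: 0.0
```

```bash
python3 go.py 535 455 140 108; python3 - <<'E'
from wm import *
rectw("wb4",lambda H,S,V:V<62,(.02,.03),(110,300,230,400))
E
```

```text
t 15.27 tcp [642.2 261.2 141.1] phi 89.9 q6 -1.20 w 85.7 gf 0.0 F [0.3 0.3 0.2]
shift units [5.38 9.68 0.06] wz total -0.151
bbox px (271, 157, 86, 143) area 10267.0
0.02 c 640.6 261.3 size 104.5 60.9 ang -0.2
0.03 c 638.0 261.3 size 100.3 58.5 ang -0.2
```

Request:
drive_tool(moves=[{"dx": 0.54, "dy": 0.97, "dz": 0, "wx": 0, "wy": 0, "wz": 0, "fingers": 1}, {"dx": 0.54, "dy": 0.97, "dz": 0, "wx": 0, "wy": 0, "wz": 0, "fingers": 1}, {"dx": 0.54, "dy": 0.97, "dz": 0, "wx": 0, "wy": 0, "wz": 0, "fingers": 1}, {"dx": 0.54, "dy": 0.97, "dz": 0, "wx": 0, "wy": 0, "wz": 0, "fingers": 1}, {"dx": 0.54, "dy": 0.97, "dz": 0, "wx": 0, "wy": 0, "wz": 0, "fingers": 1}, {"dx": 0.54, "dy": 0.97, "dz": 0, "wx": 0, "wy": 0, "wz": 0, "fingers": 1}, {"dx": 0.54, "dy": 0.97, "dz": 0, "wx": 0, "wy": 0, "wz": 0, "fingers": 1}, {"dx": 0.54, "dy": 0.97, "dz": 0, "wx": 0, "wy": 0, "wz": 0, "fingers": 1}])

```text
time: 15.98
position: [0.556, 0.4175, 0.1414]
tool_rot: [0.001, 1.0, -0.0, -0.001]
wrist_force: [-0.3, -1.1, -0.1]
gripper_width: 0.0856
grip_force: 0.0
```

Request:
drive_tool(moves=[{"dx": 0.54, "dy": 0.97, "dz": 0, "wx": 0, "wy": 0, "wz": 0, "fingers": 1}, {"dx": 0.54, "dy": 0.97, "dz": 0, "wx": 0, "wy": 0, "wz": 0, "fingers": 1}, {"dx": 0, "dy": 0, "dz": 0, "wx": 0, "wy": 0, "wz": -0.05, "fingers": 1}, {"dx": 0, "dy": 0, "dz": 0, "wx": 0, "wy": 0, "wz": -0.05, "fingers": 1}, {"dx": 0, "dy": 0, "dz": 0, "wx": 0, "wy": 0, "wz": -0.05, "fingers": 1}, {"dx": 0, "dy": 0, "dz": 0, "wx": 0, "wy": 0, "wz": 0, "fingers": 1}, {"dx": 0, "dy": 0, "dz": 0, "wx": 0, "wy": 0, "wz": 0, "fingers": 1}, {"dx": 0, "dy": 0, "dz": 0, "wx": 0, "wy": 0, "wz": 0, "fingers": 1}])

```text
time: 16.65
position: [0.5353, 0.4555, 0.1418]
tool_rot: [-0.154, 0.988, -0.0, -0.0]
wrist_force: [-0.5, 1.6, 0.0]
gripper_width: 0.0858
grip_force: 0.0
```

```bash
python3 go.py 535 455 20 110; python3 - <<'E'
from wm import *
rectw("ww",lambda H,S,V:(S<60)&(V>90),(.005,.015,.026),(90,330,215,420))
im=pickle.load(open("scene.pkl","rb"))
for z in (0,.03,.06): print("paper tray corner",onz(im,437,318,z),onz(im,414,412,z))
E
```

```text
t 16.65 tcp [535.3 455.5 141.8] phi 107.7 q6 -1.19 w 85.8 gf 0.0 F [-0.5  1.6  0. ]
shift units [ 0.02 -0.02  6.09] wz total -0.019
bbox px (265, 162, 89, 141) area 10245.0
0.005 c 541.6 454.4 size 111.2 65.7 ang 22.5
0.015 c 539.0 453.7 size 107.0 63.2 ang 22.5
0.026 c 536.1 452.9 size 102.4 60.5 ang 22.5
paper tray corner [0.63842245 0.44275445 0.        ] [0.87843509 0.47832837 0.        ]
paper tray corner [0.65602449 0.44392123 0.03      ] [0.89019128 0.47862869 0.03      ]
paper tray corner [0.67362654 0.445088   0.06      ] [0.90194747 0.47892902 0.06      ]
```

Request:
drive_tool(moves=[{"dx": 0, "dy": 0, "dz": 1, "wx": 0, "wy": 0, "wz": -0.04, "fingers": 1}, {"dx": -0.11, "dy": -0.14, "dz": 1, "wx": 0, "wy": 0, "wz": 0, "fingers": 1}, {"dx": 0, "dy": 0, "dz": 1, "wx": 0, "wy": 0, "wz": 0, "fingers": 1}, {"dx": 0, "dy": 0, "dz": 1, "wx": 0, "wy": 0, "wz": 0, "fingers": 1}, {"dx": 0, "dy": 0, "dz": 1, "wx": 0, "wy": 0, "wz": 0, "fingers": 1}, {"dx": 0, "dy": 0, "dz": 0.55, "wx": 0, "wy": 0, "wz": 0, "fingers": 1}, {"dx": 0, "dy": 0, "dz": 0.35, "wx": 0, "wy": 0, "wz": 0, "fingers": 1}, {"dx": 0, "dy": 0, "dz": 0.2, "wx": 0, "wy": 0, "wz": 0, "fingers": 1}])

```text
time: 17.37
position: [0.5384, 0.4537, 0.0195]
tool_rot: [-0.196, 0.981, -0.0, -0.0]
wrist_force: [0.6, -0.1, 0.6]
gripper_width: 0.0855
grip_force: 0.0
```

Request:
drive_tool(moves=[{"dx": 0, "dy": 0, "dz": 0, "wx": 0, "wy": 0, "wz": 0, "fingers": 1}, {"dx": 0, "dy": 0, "dz": 0, "wx": 0, "wy": 0, "wz": 0, "fingers": -1}, {"dx": 0, "dy": 0, "dz": 0, "wx": 0, "wy": 0, "wz": 0, "fingers": -1}, {"dx": 0, "dy": 0, "dz": 0, "wx": 0, "wy": 0, "wz": 0, "fingers": -1}, {"dx": 0, "dy": 0, "dz": 0, "wx": 0, "wy": 0, "wz": 0, "fingers": -1}, {"dx": 0, "dy": 0, "dz": 0, "wx": 0, "wy": 0, "wz": 0, "fingers": -1}, {"dx": 0, "dy": 0, "dz": 0, "wx": 0, "wy": 0, "wz": 0, "fingers": -1}, {"dx": 0, "dy": 0, "dz": 0, "wx": 0, "wy": 0, "wz": 0, "fingers": -1}], squeeze=30)

```text
time: 18.03
position: [0.5393, 0.4546, 0.0218]
tool_rot: [-0.197, 0.98, 0.0, 0.001]
wrist_force: [0.0, -0.4, 6.5]
gripper_width: 0.0595
grip_force: 32.6
```

Request:
drive_tool(moves=[{"dx": 0, "dy": 0, "dz": -0.3, "wx": 0, "wy": 0, "wz": 0, "fingers": -1}, {"dx": 0, "dy": 0, "dz": -0.7, "wx": 0, "wy": 0, "wz": 0, "fingers": -1}, {"dx": 0, "dy": 0, "dz": -1, "wx": 0, "wy": 0, "wz": 0, "fingers": -1}, {"dx": 0, "dy": 0, "dz": -1, "wx": 0, "wy": 0, "wz": 0, "fingers": -1}, {"dx": 0, "dy": 0, "dz": -1, "wx": 0, "wy": 0, "wz": 0, "fingers": -1}, {"dx": 0, "dy": 0, "dz": -1, "wx": 0, "wy": 0, "wz": 0, "fingers": -1}, {"dx": 0, "dy": 0, "dz": -1, "wx": 0, "wy": 0, "wz": 0, "fingers": -1}, {"dx": 0, "dy": 0, "dz": 0, "wx": 0, "wy": 0, "wz": 0, "fingers": -1}])

```text
time: 18.7
position: [0.5406, 0.4557, 0.146]
tool_rot: [-0.197, 0.98, 0.002, 0.003]
wrist_force: [0.9, -0.2, -0.6]
gripper_width: 0.0595
grip_force: 32.5
```

```bash
python3 go.py 530 -60 140 112.5; python3 go.py 647 -115 140 88.7; python3 - <<'E'
from wm import *
rectw("ww2",lambda H,S,V:(S<60)&(V>90),(.14,.15),(90,400,225,405))
E
```

```text
t 18.70 tcp [540.6 455.7 146. ] phi 112.7 q6 -1.28 w 59.5 gf 32.5 F [ 0.9 -0.2 -0.6]
shift units [ 10.43 -23.59   0.17] wz total 0.001
t 18.70 tcp [540.6 455.7 146. ] phi 112.7 q6 -1.28 w 59.5 gf 32.5 F [ 0.9 -0.2 -0.6]
shift units [  6.09 -28.38   0.19] wz total 0.2
bbox px (232, 172, 163, 228) area 31336.5
0.14 c 536.3 453.2 size 99.5 64.8 ang 22.5
0.15 c 532.0 451.4 size 92.1 59.9 ang 22.5
```

Request:
drive_tool(moves=[{"dx": 0.215, "dy": -1, "dz": 0, "wx": 0, "wy": 0, "wz": 0, "fingers": -1}, {"dx": 0.215, "dy": -1, "dz": 0, "wx": 0, "wy": 0, "wz": 0, "fingers": -1}, {"dx": 0.215, "dy": -1, "dz": 0, "wx": 0, "wy": 0, "wz": 0, "fingers": -1}, {"dx": 0.215, "dy": -1, "dz": 0, "wx": 0, "wy": 0, "wz": 0, "fingers": -1}, {"dx": 0.215, "dy": -1, "dz": 0, "wx": 0, "wy": 0, "wz": 0, "fingers": -1}, {"dx": 0.215, "dy": -1, "dz": 0, "wx": 0, "wy": 0, "wz": 0, "fingers": -1}, {"dx": 0.215, "dy": -1, "dz": 0, "wx": 0, "wy": 0, "wz": 0, "fingers": -1}, {"dx": 0.215, "dy": -1, "dz": 0, "wx": 0, "wy": 0, "wz": 0, "fingers": -1}])

```text
time: 19.42
position: [0.5677, 0.2917, 0.1392]
tool_rot: [-0.197, 0.98, -0.0, -0.001]
wrist_force: [-0.0, -0.2, -1.2]
gripper_width: 0.0594
grip_force: 32.6
```

Request:
drive_tool(moves=[{"dx": 0.215, "dy": -1, "dz": 0, "wx": 0, "wy": 0, "wz": 0, "fingers": -1}, {"dx": 0.215, "dy": -1, "dz": 0, "wx": 0, "wy": 0, "wz": 0, "fingers": -1}, {"dx": 0.215, "dy": -1, "dz": 0, "wx": 0, "wy": 0, "wz": 0, "fingers": -1}, {"dx": 0.215, "dy": -1, "dz": 0, "wx": 0, "wy": 0, "wz": 0, "fingers": -1}, {"dx": 0.215, "dy": -1, "dz": 0, "wx": 0, "wy": 0, "wz": 0, "fingers": -1}, {"dx": 0.215, "dy": -1, "dz": 0, "wx": 0, "wy": 0, "wz": 0, "fingers": -1}, {"dx": 0.215, "dy": -1, "dz": 0, "wx": 0, "wy": 0, "wz": 0, "fingers": -1}, {"dx": 0.215, "dy": -1, "dz": 0, "wx": 0, "wy": 0, "wz": 0, "fingers": -1}])

```text
time: 20.08
position: [0.5977, 0.131, 0.1393]
tool_rot: [-0.197, 0.98, -0.0, -0.001]
wrist_force: [0.1, 1.2, -1.5]
gripper_width: 0.0595
grip_force: 32.6
```

Request:
drive_tool(moves=[{"dx": 0.215, "dy": -1, "dz": 0, "wx": 0, "wy": 0, "wz": 0, "fingers": -1}, {"dx": 0.215, "dy": -1, "dz": 0, "wx": 0, "wy": 0, "wz": 0, "fingers": -1}, {"dx": 0.215, "dy": -1, "dz": 0, "wx": 0, "wy": 0, "wz": 0, "fingers": -1}, {"dx": 0.215, "dy": -1, "dz": 0, "wx": 0, "wy": 0, "wz": 0, "fingers": -1}, {"dx": 0.215, "dy": -1, "dz": 0, "wx": 0, "wy": 0, "wz": 0, "fingers": -1}, {"dx": 0.215, "dy": -1, "dz": 0, "wx": 0, "wy": 0, "wz": 0, "fingers": -1}, {"dx": 0.215, "dy": -1, "dz": 0, "wx": 0, "wy": 0, "wz": 0, "fingers": -1}, {"dx": 0.215, "dy": -1, "dz": 0, "wx": 0, "wy": 0, "wz": 0, "fingers": -1}])

```text
time: 20.75
position: [0.6276, -0.0296, 0.1392]
tool_rot: [-0.197, 0.98, 0.0, -0.001]
wrist_force: [0.5, -0.1, -1.3]
gripper_width: 0.0595
grip_force: 32.6
```

Request:
drive_tool(moves=[{"dx": 0.215, "dy": -1, "dz": 0, "wx": 0, "wy": 0, "wz": 0, "fingers": -1}, {"dx": 0.215, "dy": -1, "dz": 0, "wx": 0, "wy": 0, "wz": 0, "fingers": -1}, {"dx": 0.215, "dy": -1, "dz": 0, "wx": 0, "wy": 0, "wz": 0, "fingers": -1}, {"dx": 0.215, "dy": -1, "dz": 0, "wx": 0, "wy": 0, "wz": 0, "fingers": -1}, {"dx": 0, "dy": 0, "dz": 0, "wx": 0, "wy": 0, "wz": 0.05, "fingers": -1}, {"dx": 0, "dy": 0, "dz": 0, "wx": 0, "wy": 0, "wz": 0.05, "fingers": -1}, {"dx": 0, "dy": 0, "dz": 0, "wx": 0, "wy": 0, "wz": 0.05, "fingers": -1}, {"dx": 0, "dy": 0, "dz": 0, "wx": 0, "wy": 0, "wz": 0.05, "fingers": -1}])

```text
time: 21.42
position: [0.6424, -0.1093, 0.1391]
tool_rot: [0.014, 1.0, 0.0, -0.001]
wrist_force: [-0.0, 0.3, -1.1]
gripper_width: 0.059
grip_force: 32.6
```

```bash
python3 go.py 647 -115 50 88.7; python3 - <<'E'
from meas import *
import pickle
s=observe();im=get_image("wrist");pickle.dump((s,im),open("wo.pkl","wb"));cv2.imwrite("pics/wo.png",im["frame"][...,::-1])
E
```

```text
t 21.42 tcp [ 642.4 -109.3  139.1] phi 88.4 q6 -1.73 w 59.0 gf 32.6 F [-0.   0.3 -1.1]
shift units [-0.25 -0.28  4.45] wz total -0.003
```

View pics/wo.png

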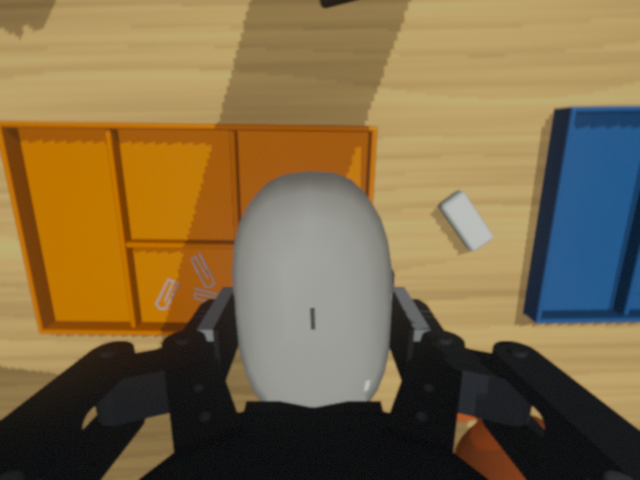

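The orange tray's rim corners are at (2,123), (377,128) and (40,334), with dividers at 111 and 235. The goblet is at (500,450), well clear. I'll compute the tray pose from these.

```bash
python3 - <<'E'
from meas import *
import pickle
s,im=pickle.load(open("wo.pkl","rb"));T=wristT(im,s)
A,B,C=[onz(im,*p,.018,T)[:2]*1000 for p in ((1,122),(377,127),(40,335))]
print(A,B,C,np.linalg.norm(A-B),np.linalg.norm(A-C))
y=(B-A)/np.linalg.norm(B-A);yaw=np.arctan2(-y[0],y[1]);x=np.array([y[1],-y[0]])
c=(A+B)/2+79*x;print("yaw",yaw,"centre",c,"wide",c+77*y,"square",c-35*x-13*y)
for p in ((111,131),(236,131)): print(onz(im,*p,.014,T)[:2]*1000)
# mouse front end at height ~15mm above underside
o,d=ray(im,313,172,np.array(im["T_tool_cam"]));
for z in (0,.005,-.005): print("front end tool x",(o+d*(z-o[2])/d[2])[0])
E
```

```text
[ 559.92839135 -312.22508796] [570.42570561 -64.87585939] [ 716.95048375 -323.26972848] 247.57187740363722 157.4100428334991
yaw -0.042413792517440735 centre [ 644.1060014  -191.90015877] wide [ 647.37088434 -114.96940718] square [ 608.58626395 -203.40442978]
[ 567.5989325  -243.09790118]
[ 570.0981526 -159.0399002]
front end tool x 0.055000713866081116
front end tool x 0.05453207851794045
front end tool x 0.05546934921422177
```

Request:
drive_tool(moves=[{"dx": -0.39, "dy": -0.37, "dz": 0, "wx": 0, "wy": 0, "wz": 0, "fingers": -1}, {"dx": 0, "dy": 0, "dz": 1, "wx": 0, "wy": 0, "wz": 0, "fingers": -1}, {"dx": 0, "dy": 0, "dz": 1, "wx": 0, "wy": 0, "wz": 0, "fingers": -1}, {"dx": 0, "dy": 0, "dz": 1, "wx": 0, "wy": 0, "wz": 0, "fingers": -1}, {"dx": 0, "dy": 0, "dz": 0.8, "wx": 0, "wy": 0, "wz": 0, "fingers": -1}, {"dx": 0, "dy": 0, "dz": 0.6, "wx": 0, "wy": 0, "wz": 0, "fingers": -1}, {"dx": 0, "dy": 0, "dz": 0.5, "wx": 0, "wy": 0, "wz": 0, "fingers": -1}, {"dx": 0, "dy": 0, "dz": 0, "wx": 0, "wy": 0, "wz": 0, "fingers": -1}])

```text
time: 22.13
position: [0.6499, -0.1167, 0.04]
tool_rot: [0.011, 1.0, 0.0, -0.002]
wrist_force: [-0.5, 0.8, -1.0]
gripper_width: 0.0595
grip_force: 32.6
```

Request:
drive_tool(moves=[{"dx": 0, "dy": 0, "dz": 0.35, "wx": 0, "wy": 0, "wz": 0, "fingers": -1}, {"dx": 0, "dy": 0, "dz": 0.25, "wx": 0, "wy": 0, "wz": 0, "fingers": -1}, {"dx": 0, "dy": 0, "dz": 0.12, "wx": 0, "wy": 0, "wz": 0, "fingers": -1}, {"dx": 0, "dy": 0, "dz": 0, "wx": 0, "wy": 0, "wz": 0, "fingers": -1}, {"dx": 0, "dy": 0, "dz": 0, "wx": 0, "wy": 0, "wz": 0, "fingers": -1}, {"dx": 0, "dy": 0, "dz": 0, "wx": 0, "wy": 0, "wz": 0, "fingers": -1}, {"dx": 0, "dy": 0, "dz": 0, "wx": 0, "wy": 0, "wz": 0, "fingers": -1}, {"dx": 0, "dy": 0, "dz": 0, "wx": 0, "wy": 0, "wz": 0, "fingers": -1}])

```text
time: 22.8
position: [0.6512, -0.1167, 0.0283]
tool_rot: [0.011, 1.0, -0.0, 0.0]
wrist_force: [-0.2, 0.1, -1.3]
gripper_width: 0.0593
grip_force: 32.6
```

```bash
python3 go.py 650 -117 24.5 87.6
```

```text
t 22.80 tcp [ 651.2 -116.7   28.3] phi 88.7 q6 -1.74 w 59.3 gf 32.6 F [-0.2  0.1 -1.3]
shift units [ 0.06 -0.01  0.19] wz total 0.009
```

Request:
drive_tool(moves=[{"dx": 0, "dy": 0, "dz": 0.1, "wx": 0, "wy": 0, "wz": 0, "fingers": -1}, {"dx": 0, "dy": 0, "dz": 0.07, "wx": 0, "wy": 0, "wz": 0, "fingers": -1}, {"dx": 0, "dy": 0, "dz": 0.05, "wx": 0, "wy": 0, "wz": 0, "fingers": -1}, {"dx": 0, "dy": 0, "dz": 0, "wx": 0, "wy": 0, "wz": 0, "fingers": -1}, {"dx": 0, "dy": 0, "dz": 0, "wx": 0, "wy": 0, "wz": 0, "fingers": -1}, {"dx": 0, "dy": 0, "dz": 0, "wx": 0, "wy": 0, "wz": 0, "fingers": 0.45}, {"dx": 0, "dy": 0, "dz": 0, "wx": 0, "wy": 0, "wz": 0, "fingers": 0.55}, {"dx": 0, "dy": 0, "dz": 0, "wx": 0, "wy": 0, "wz": 0, "fingers": 0.6}])

```text
time: 23.47
position: [0.651, -0.1167, 0.0234]
tool_rot: [0.012, 1.0, -0.0, 0.0]
wrist_force: [-0.3, -0.3, 1.0]
gripper_width: 0.0683
grip_force: 0.0
```

Request:
drive_tool(moves=[{"dx": 0, "dy": 0, "dz": 0, "wx": 0, "wy": 0, "wz": 0, "fingers": 0.6}, {"dx": 0, "dy": 0, "dz": -0.3, "wx": 0, "wy": 0, "wz": 0, "fingers": 0.6}, {"dx": 0, "dy": 0, "dz": -0.7, "wx": 0, "wy": 0, "wz": 0, "fingers": 0.6}, {"dx": 0, "dy": 0, "dz": -1, "wx": 0, "wy": 0, "wz": 0, "fingers": 1}, {"dx": 0, "dy": 0, "dz": -1, "wx": 0, "wy": 0, "wz": 0, "fingers": 1}, {"dx": 0, "dy": 0, "dz": -1, "wx": 0, "wy": 0, "wz": 0, "fingers": 1}, {"dx": 0, "dy": 0, "dz": -1, "wx": 0, "wy": 0, "wz": 0, "fingers": 1}, {"dx": 0, "dy": 0, "dz": -1, "wx": 0, "wy": 0, "wz": 0, "fingers": 1}])

```text
time: 24.13
position: [0.6512, -0.1168, 0.1459]
tool_rot: [0.012, 1.0, -0.0, 0.001]
wrist_force: [-0.0, -0.0, -0.7]
gripper_width: 0.0855
grip_force: 0.0
```

```bash
python3 go.py 433 -92 140 101; python3 - <<'E'
from wm import *
rectw("ww4",lambda H,S,V:(S<60)&(V>90),(.02,.03),(90,400,225,405))
E
```

```text
t 24.13 tcp [ 651.2 -116.8  145.9] phi 88.7 q6 -1.74 w 85.5 gf 0.0 F [-0.  -0.  -0.7]
shift units [10.93  0.99  0.28] wz total -0.103
bbox px (271, 157, 86, 142) area 10098.0
0.02 c 650.8 -116.6 size 105.9 62.0 ang 0.5
0.03 c 648.2 -116.6 size 101.7 59.6 ang 0.5
```

Request:
drive_tool(moves=[{"dx": 0.99, "dy": 0.09, "dz": 0, "wx": 0, "wy": 0, "wz": 0, "fingers": 1}, {"dx": 0.99, "dy": 0.09, "dz": 0, "wx": 0, "wy": 0, "wz": 0, "fingers": 1}, {"dx": 0.99, "dy": 0.09, "dz": 0, "wx": 0, "wy": 0, "wz": 0, "fingers": 1}, {"dx": 0.99, "dy": 0.09, "dz": 0, "wx": 0, "wy": 0, "wz": 0, "fingers": 1}, {"dx": 0.99, "dy": 0.09, "dz": 0, "wx": 0, "wy": 0, "wz": 0, "fingers": 1}, {"dx": 0.99, "dy": 0.09, "dz": 0, "wx": 0, "wy": 0, "wz": 0, "fingers": 1}, {"dx": 0.99, "dy": 0.09, "dz": 0, "wx": 0, "wy": 0, "wz": 0, "fingers": 1}, {"dx": 0.99, "dy": 0.09, "dz": 0, "wx": 0, "wy": 0, "wz": 0, "fingers": 1}])

```text
time: 24.85
position: [0.4923, -0.0986, 0.1446]
tool_rot: [0.012, 1.0, -0.0, 0.001]
wrist_force: [-0.5, -0.5, 0.1]
gripper_width: 0.0852
grip_force: 0.0
```

Request:
drive_tool(moves=[{"dx": 0.99, "dy": 0.09, "dz": 0, "wx": 0, "wy": 0, "wz": 0, "fingers": 1}, {"dx": 0.99, "dy": 0.09, "dz": 0, "wx": 0, "wy": 0, "wz": 0, "fingers": 1}, {"dx": 0.99, "dy": 0.09, "dz": 0, "wx": 0, "wy": 0, "wz": 0, "fingers": 1}, {"dx": 0, "dy": 0, "dz": 0, "wx": 0, "wy": 0, "wz": -0.05, "fingers": 1}, {"dx": 0, "dy": 0, "dz": 0, "wx": 0, "wy": 0, "wz": -0.05, "fingers": 1}, {"dx": 0, "dy": 0, "dz": 0, "wx": 0, "wy": 0, "wz": 0, "fingers": 1}, {"dx": 0, "dy": 0, "dz": 0, "wx": 0, "wy": 0, "wz": 0, "fingers": 1}, {"dx": 0, "dy": 0, "dz": 0, "wx": 0, "wy": 0, "wz": 0, "fingers": 1}])

```text
time: 25.52
position: [0.4341, -0.092, 0.144]
tool_rot: [-0.092, 0.996, -0.0, 0.0]
wrist_force: [-0.6, 1.0, 0.3]
gripper_width: 0.0856
grip_force: 0.0
```

```bash
python3 go.py 433 -92 40 101; python3 - <<'E'
from wm import *
red=lambda H,S,V:((H<5)|(H>172))&(S>150)&(V>50)
rectw("ws",red,(.03,.048),(60,345,205,425))
rectw("ws",lambda H,S,V:red(H,S,V)|(V<50),(.0035,.048),(60,345,205,425))
E
```

```text
t 25.52 tcp [434.1 -92.  144. ] phi 100.5 q6 -1.99 w 85.6 gf 0.0 F [-0.6  1.   0.3]
shift units [0.06 0.01 5.2 ] wz total -0.004
bbox px (286, 153, 47, 160) area 4338.5
0.03 c 435.1 -94.1 size 114.6 30.2 ang 11.3
0.048 c 430.2 -94.9 size 106.1 27.9 ang 11.3
bbox px (286, 154, 47, 163) area 6399.0
0.0035 c 444.8 -93.2 size 130.1 33.7 ang 10.7
0.048 c 432.1 -95.1 size 108.6 28.1 ang 10.7
```

View pics/ws.png

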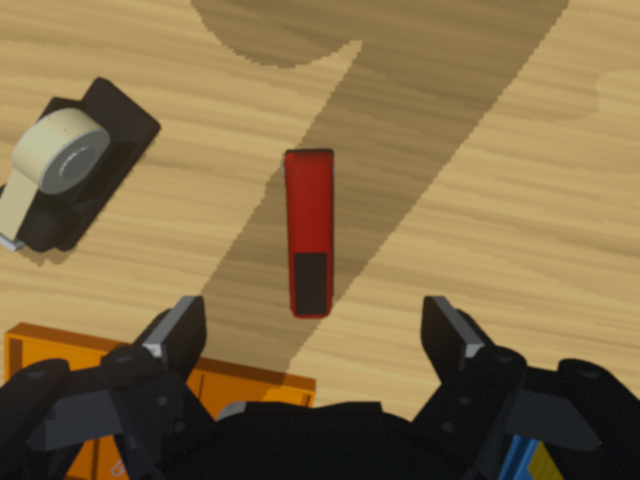

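The red stapler at (310,233) stands upright and aligned. The tape dispenser is at (75,165), well clear. I'll descend and grip the arm.

Request:
drive_tool(moves=[{"dx": 0, "dy": -0.13, "dz": 1, "wx": 0, "wy": 0, "wz": 0, "fingers": 1}, {"dx": 0, "dy": 0, "dz": 1, "wx": 0, "wy": 0, "wz": 0, "fingers": 1}, {"dx": 0, "dy": 0, "dz": 1, "wx": 0, "wy": 0, "wz": 0, "fingers": 1}, {"dx": 0, "dy": 0, "dz": 1, "wx": 0, "wy": 0, "wz": 0, "fingers": 1}, {"dx": 0, "dy": 0, "dz": 0.7, "wx": 0, "wy": 0, "wz": 0, "fingers": 1}, {"dx": 0, "dy": 0, "dz": 0.4, "wx": 0, "wy": 0, "wz": 0, "fingers": 1}, {"dx": 0, "dy": 0, "dz": 0.2, "wx": 0, "wy": 0, "wz": 0, "fingers": 1}, {"dx": 0, "dy": 0, "dz": 0, "wx": 0, "wy": 0, "wz": 0, "fingers": 1}])

```text
time: 26.28
position: [0.434, -0.0944, 0.037]
tool_rot: [-0.093, 0.996, 0.0, -0.001]
wrist_force: [0.6, -0.3, -0.5]
gripper_width: 0.0855
grip_force: 0.0
```

Request:
drive_tool(moves=[{"dx": 0, "dy": 0, "dz": 0, "wx": 0, "wy": 0, "wz": 0, "fingers": 0.2}, {"dx": 0, "dy": 0, "dz": 0, "wx": 0, "wy": 0, "wz": 0, "fingers": -0.2}, {"dx": 0, "dy": 0, "dz": 0, "wx": 0, "wy": 0, "wz": 0, "fingers": -1}, {"dx": 0, "dy": 0, "dz": 0, "wx": 0, "wy": 0, "wz": 0, "fingers": -1}, {"dx": 0, "dy": 0, "dz": 0, "wx": 0, "wy": 0, "wz": 0, "fingers": -1}, {"dx": 0, "dy": 0, "dz": 0, "wx": 0, "wy": 0, "wz": 0, "fingers": -1}, {"dx": 0, "dy": 0, "dz": 0, "wx": 0, "wy": 0, "wz": 0, "fingers": -1}, {"dx": 0, "dy": 0, "dz": 0, "wx": 0, "wy": 0, "wz": 0, "fingers": -1}], squeeze=45)

```text
time: 26.95
position: [0.4346, -0.0945, 0.0382]
tool_rot: [-0.093, 0.996, -0.0, 0.001]
wrist_force: [-0.1, -0.4, 6.9]
gripper_width: 0.0295
grip_force: 44.5
```

Request:
drive_tool(moves=[{"dx": 0, "dy": 0, "dz": -0.3, "wx": 0, "wy": 0, "wz": 0, "fingers": -1}, {"dx": 0, "dy": 0, "dz": -0.7, "wx": 0, "wy": 0, "wz": 0, "fingers": -1}, {"dx": 0, "dy": 0, "dz": -1, "wx": 0, "wy": 0, "wz": 0, "fingers": -1}, {"dx": 0, "dy": 0, "dz": -1, "wx": 0, "wy": 0, "wz": 0, "fingers": -1}, {"dx": 0, "dy": 0, "dz": -1, "wx": 0, "wy": 0, "wz": 0, "fingers": -1}, {"dx": 0, "dy": 0, "dz": -1, "wx": 0, "wy": 0, "wz": 0, "fingers": -1}, {"dx": 0, "dy": 0, "dz": 0, "wx": 0, "wy": 0, "wz": 0, "fingers": -1}, {"dx": 0, "dy": 0, "dz": 0, "wx": 0, "wy": 0, "wz": 0, "fingers": -1}])

```text
time: 27.62
position: [0.4347, -0.0946, 0.1385]
tool_rot: [-0.093, 0.996, -0.0, 0.001]
wrist_force: [0.7, 0.7, -1.9]
gripper_width: 0.0291
grip_force: 45.1
```

```bash
python3 go.py 641 97.5 138 90; python3 - <<'E'
from wm import *
red=lambda H,S,V:((H<5)|(H>172))&(S>150)&(V>50)
rectw("ws2",red,(.148,),(20,405,205,425))
E
```

```text
t 27.62 tcp [434.7 -94.6 138.5] phi 100.7 q6 -2.00 w 29.1 gf 45.1 F [ 0.7  0.7 -1.9]
shift units [-11.92   7.53   0.04] wz total 0.089
bbox px (270, 163, 86, 240) area 14420.0
0.148 c 422.2 -97.5 size 92.1 28.6 ang 10.8
```

Request:
drive_tool(moves=[{"dx": -0.993, "dy": 0.628, "dz": 0, "wx": 0, "wy": 0, "wz": 0, "fingers": -1}, {"dx": -0.993, "dy": 0.628, "dz": 0, "wx": 0, "wy": 0, "wz": 0, "fingers": -1}, {"dx": -0.993, "dy": 0.628, "dz": 0, "wx": 0, "wy": 0, "wz": 0, "fingers": -1}, {"dx": -0.993, "dy": 0.628, "dz": 0, "wx": 0, "wy": 0, "wz": 0, "fingers": -1}, {"dx": -0.993, "dy": 0.628, "dz": 0, "wx": 0, "wy": 0, "wz": 0, "fingers": -1}, {"dx": -0.993, "dy": 0.628, "dz": 0, "wx": 0, "wy": 0, "wz": 0, "fingers": -1}, {"dx": -0.993, "dy": 0.628, "dz": 0, "wx": 0, "wy": 0, "wz": 0, "fingers": -1}, {"dx": -0.993, "dy": 0.628, "dz": 0, "wx": 0, "wy": 0, "wz": 0, "fingers": -1}])

```text
time: 28.33
position: [0.5712, 0.0346, 0.1355]
tool_rot: [-0.093, 0.996, 0.0, -0.002]
wrist_force: [0.3, 0.0, -2.0]
gripper_width: 0.0292
grip_force: 45.1
```

Request:
drive_tool(moves=[{"dx": -0.993, "dy": 0.628, "dz": 0, "wx": 0, "wy": 0, "wz": 0, "fingers": -1}, {"dx": -0.993, "dy": 0.628, "dz": 0, "wx": 0, "wy": 0, "wz": 0, "fingers": -1}, {"dx": -0.993, "dy": 0.628, "dz": 0, "wx": 0, "wy": 0, "wz": 0, "fingers": -1}, {"dx": -0.993, "dy": 0.628, "dz": 0, "wx": 0, "wy": 0, "wz": 0, "fingers": -1}, {"dx": 0, "dy": 0, "dz": 0, "wx": 0, "wy": 0, "wz": 0.045, "fingers": -1}, {"dx": 0, "dy": 0, "dz": 0, "wx": 0, "wy": 0, "wz": 0.045, "fingers": -1}, {"dx": 0, "dy": 0, "dz": 1, "wx": 0, "wy": 0, "wz": 0, "fingers": -1}, {"dx": 0, "dy": 0, "dz": 1, "wx": 0, "wy": 0, "wz": 0, "fingers": -1}])

```text
time: 29.0
position: [0.6403, 0.098, 0.0959]
tool_rot: [0.001, 1.0, -0.0, -0.0]
wrist_force: [-0.2, -0.2, -2.6]
gripper_width: 0.029
grip_force: 45.2
```

Request:
drive_tool(moves=[{"dx": 0, "dy": 0, "dz": 0.8, "wx": 0, "wy": 0, "wz": 0, "fingers": -1}, {"dx": 0, "dy": 0, "dz": 0.7, "wx": 0, "wy": 0, "wz": 0, "fingers": -1}, {"dx": 0, "dy": 0, "dz": 0.5, "wx": 0, "wy": 0, "wz": 0, "fingers": -1}, {"dx": 0, "dy": 0, "dz": 0.2, "wx": 0, "wy": 0, "wz": 0, "fingers": -1}, {"dx": 0, "dy": 0, "dz": 0, "wx": 0, "wy": 0, "wz": 0, "fingers": -1}, {"dx": 0, "dy": 0, "dz": 0, "wx": 0, "wy": 0, "wz": 0, "fingers": -1}, {"dx": 0, "dy": 0, "dz": 0, "wx": 0, "wy": 0, "wz": 0, "fingers": -1}, {"dx": 0, "dy": 0, "dz": 0, "wx": 0, "wy": 0, "wz": 0, "fingers": -1}])

```text
time: 29.67
position: [0.6412, 0.0979, 0.0546]
tool_rot: [0.001, 1.0, 0.0, 0.001]
wrist_force: [0.2, -0.8, -1.8]
gripper_width: 0.0295
grip_force: 45.1
```

```bash
python3 go.py 641 97.5 42 89.5
```

```text
t 29.67 tcp [641.2  97.9  54.6] phi 89.9 q6 -1.44 w 29.5 gf 45.1 F [ 0.2 -0.8 -1.8]
shift units [ 0.01 -0.02  0.63] wz total 0.003
```

Request:
drive_tool(moves=[{"dx": 0, "dy": 0, "dz": 0.3, "wx": 0, "wy": 0, "wz": 0, "fingers": -1}, {"dx": 0, "dy": 0, "dz": 0.15, "wx": 0, "wy": 0, "wz": 0, "fingers": -1}, {"dx": 0, "dy": 0, "dz": 0.1, "wx": 0, "wy": 0, "wz": 0, "fingers": -1}, {"dx": 0, "dy": 0, "dz": 0.07, "wx": 0, "wy": 0, "wz": 0, "fingers": -1}, {"dx": 0, "dy": 0, "dz": 0.05, "wx": 0, "wy": 0, "wz": 0, "fingers": -1}, {"dx": 0, "dy": 0, "dz": 0, "wx": 0, "wy": 0, "wz": 0, "fingers": -1}, {"dx": 0, "dy": 0, "dz": 0, "wx": 0, "wy": 0, "wz": 0, "fingers": -1}, {"dx": 0, "dy": 0, "dz": 0, "wx": 0, "wy": 0, "wz": 0, "fingers": -1}])

```text
time: 30.33
position: [0.6401, 0.0978, 0.0412]
tool_rot: [0.001, 1.0, -0.0, -0.0]
wrist_force: [-5.2, -0.0, 10.5]
gripper_width: 0.0291
grip_force: 46.5
```

Request:
drive_tool(moves=[{"dx": 0, "dy": 0, "dz": 0, "wx": 0, "wy": 0, "wz": 0, "fingers": -0.2}, {"dx": 0, "dy": 0, "dz": 0, "wx": 0, "wy": 0, "wz": 0, "fingers": 0}, {"dx": 0, "dy": 0, "dz": 0, "wx": 0, "wy": 0, "wz": 0, "fingers": 0.2}, {"dx": 0, "dy": 0, "dz": 0, "wx": 0, "wy": 0, "wz": 0, "fingers": 0.2}, {"dx": 0, "dy": 0, "dz": -0.3, "wx": 0, "wy": 0, "wz": 0, "fingers": 0.2}, {"dx": 0, "dy": 0, "dz": -0.7, "wx": 0, "wy": 0, "wz": 0, "fingers": 0.2}, {"dx": 0, "dy": 0, "dz": -1, "wx": 0, "wy": 0, "wz": 0, "fingers": 1}, {"dx": 0, "dy": 0, "dz": -1, "wx": 0, "wy": 0, "wz": 0, "fingers": 1}])

```text
time: 31.0
position: [0.6403, 0.0978, 0.1014]
tool_rot: [0.001, 1.0, -0.0, -0.0]
wrist_force: [0.4, 0.4, 0.2]
gripper_width: 0.0736
grip_force: 0.0
```

Request:
drive_tool(moves=[{"dx": 0, "dy": 0, "dz": -1, "wx": 0, "wy": 0, "wz": 0, "fingers": 1}, {"dx": 0, "dy": 0, "dz": -1, "wx": 0, "wy": 0, "wz": 0, "fingers": 1}, {"dx": 0, "dy": 0, "dz": 0, "wx": 0, "wy": 0, "wz": 0, "fingers": 1}, {"dx": 0, "dy": 0, "dz": 0, "wx": 0, "wy": 0, "wz": 0, "fingers": 1}, {"dx": 0, "dy": 0, "dz": 0, "wx": 0, "wy": 0, "wz": 0, "fingers": 1}, {"dx": 0, "dy": 0, "dz": 0, "wx": 0, "wy": 0, "wz": 0, "fingers": 1}, {"dx": 0, "dy": 0, "dz": 0, "wx": 0, "wy": 0, "wz": 0, "fingers": 1}, {"dx": 0, "dy": 0, "dz": 0, "wx": 0, "wy": 0, "wz": 0, "fingers": 1}])

```text
time: 31.67
position: [0.6399, 0.0977, 0.1392]
tool_rot: [0.001, 1.0, -0.0, -0.001]
wrist_force: [-0.1, -0.9, -0.1]
gripper_width: 0.0851
grip_force: 0.0
```

```bash
python3 go.py 520 -441 140 64; python3 - <<'E'
from wm import *
red=lambda H,S,V:((H<5)|(H>172))&(S>150)&(V>50)
rectw("ws4",red,(.033,.051),(60,345,205,425))
E
```

```text
t 31.67 tcp [639.9  97.7 139.2] phi 89.9 q6 -1.44 w 85.1 gf 0.0 F [-0.1 -0.9 -0.1]
shift units [  5.94 -26.95  -0.03] wz total 0.216
bbox px (288, 153, 50, 173) area 7551.0
0.033 c 643.3 97.9 size 121.3 31.3 ang 0.5
0.051 c 637.9 97.9 size 112.0 28.9 ang 0.5
```

Request:
drive_tool(moves=[{"dx": 0.22, "dy": -1, "dz": 0, "wx": 0, "wy": 0, "wz": 0, "fingers": 1}, {"dx": 0.22, "dy": -1, "dz": 0, "wx": 0, "wy": 0, "wz": 0, "fingers": 1}, {"dx": 0.22, "dy": -1, "dz": 0, "wx": 0, "wy": 0, "wz": 0, "fingers": 1}, {"dx": 0.22, "dy": -1, "dz": 0, "wx": 0, "wy": 0, "wz": 0, "fingers": 1}, {"dx": 0.22, "dy": -1, "dz": 0, "wx": 0, "wy": 0, "wz": 0, "fingers": 1}, {"dx": 0.22, "dy": -1, "dz": 0, "wx": 0, "wy": 0, "wz": 0, "fingers": 1}, {"dx": 0.22, "dy": -1, "dz": 0, "wx": 0, "wy": 0, "wz": 0, "fingers": 1}, {"dx": 0.22, "dy": -1, "dz": 0, "wx": 0, "wy": 0, "wz": 0, "fingers": 1}])

```text
time: 32.38
position: [0.6045, -0.063, 0.1397]
tool_rot: [0.001, 1.0, 0.0, -0.0]
wrist_force: [0.7, 0.1, -0.4]
gripper_width: 0.0856
grip_force: 0.0
```

Request:
drive_tool(moves=[{"dx": 0.22, "dy": -1, "dz": 0, "wx": 0, "wy": 0, "wz": 0, "fingers": 1}, {"dx": 0.22, "dy": -1, "dz": 0, "wx": 0, "wy": 0, "wz": 0, "fingers": 1}, {"dx": 0.22, "dy": -1, "dz": 0, "wx": 0, "wy": 0, "wz": 0, "fingers": 1}, {"dx": 0.22, "dy": -1, "dz": 0, "wx": 0, "wy": 0, "wz": 0, "fingers": 1}, {"dx": 0.22, "dy": -1, "dz": 0, "wx": 0, "wy": 0, "wz": 0, "fingers": 1}, {"dx": 0.22, "dy": -1, "dz": 0, "wx": 0, "wy": 0, "wz": 0, "fingers": 1}, {"dx": 0.22, "dy": -1, "dz": 0, "wx": 0, "wy": 0, "wz": 0, "fingers": 1}, {"dx": 0.22, "dy": -1, "dz": 0, "wx": 0, "wy": 0, "wz": 0, "fingers": 1}])

```text
time: 33.05
position: [0.5689, -0.223, 0.1397]
tool_rot: [0.001, 1.0, 0.0, -0.0]
wrist_force: [0.2, -0.6, -0.5]
gripper_width: 0.0855
grip_force: 0.0
```

Request:
drive_tool(moves=[{"dx": 0.22, "dy": -1, "dz": 0, "wx": 0, "wy": 0, "wz": 0, "fingers": 1}, {"dx": 0.22, "dy": -1, "dz": 0, "wx": 0, "wy": 0, "wz": 0, "fingers": 1}, {"dx": 0.22, "dy": -1, "dz": 0, "wx": 0, "wy": 0, "wz": 0, "fingers": 1}, {"dx": 0.22, "dy": -1, "dz": 0, "wx": 0, "wy": 0, "wz": 0, "fingers": 1}, {"dx": 0.22, "dy": -1, "dz": 0, "wx": 0, "wy": 0, "wz": 0, "fingers": 1}, {"dx": 0.22, "dy": -1, "dz": 0, "wx": 0, "wy": 0, "wz": 0, "fingers": 1}, {"dx": 0.22, "dy": -1, "dz": 0, "wx": 0, "wy": 0, "wz": 0, "fingers": 1}, {"dx": 0.22, "dy": -1, "dz": 0, "wx": 0, "wy": 0, "wz": 0, "fingers": 1}])

```text
time: 33.72
position: [0.5333, -0.3828, 0.1396]
tool_rot: [0.001, 1.0, 0.0, -0.0]
wrist_force: [0.1, -0.1, 0.2]
gripper_width: 0.0859
grip_force: 0.0
```

Request:
drive_tool(moves=[{"dx": 0.22, "dy": -1, "dz": 0, "wx": 0, "wy": 0, "wz": 0, "fingers": 1}, {"dx": 0.22, "dy": -1, "dz": 0, "wx": 0, "wy": 0, "wz": 0, "fingers": 1}, {"dx": 0.22, "dy": -1, "dz": 0, "wx": 0, "wy": 0, "wz": 0, "fingers": 1}, {"dx": 0, "dy": 0, "dz": 0, "wx": 0, "wy": 0, "wz": 0.053, "fingers": 1}, {"dx": 0, "dy": 0, "dz": 0, "wx": 0, "wy": 0, "wz": 0.053, "fingers": 1}, {"dx": 0, "dy": 0, "dz": 0, "wx": 0, "wy": 0, "wz": 0.053, "fingers": 1}, {"dx": 0, "dy": 0, "dz": 0, "wx": 0, "wy": 0, "wz": 0.053, "fingers": 1}, {"dx": 0, "dy": 0, "dz": 0, "wx": 0, "wy": 0, "wz": 0.053, "fingers": 1}])

```text
time: 34.38
position: [0.5203, -0.4419, 0.1395]
tool_rot: [0.278, 0.961, 0.0, -0.0]
wrist_force: [0.4, -0.1, 0.2]
gripper_width: 0.0853
grip_force: 0.0
```

Request:
drive_tool(moves=[{"dx": 0, "dy": 0, "dz": 0, "wx": 0, "wy": 0, "wz": 0.053, "fingers": 1}, {"dx": 0, "dy": 0, "dz": 0, "wx": 0, "wy": 0, "wz": 0.053, "fingers": 1}, {"dx": 0, "dy": 0, "dz": 0, "wx": 0, "wy": 0, "wz": 0.053, "fingers": 1}, {"dx": 0, "dy": 0, "dz": 0, "wx": 0, "wy": 0, "wz": 0.053, "fingers": 1}, {"dx": 0, "dy": 0, "dz": 0, "wx": 0, "wy": 0, "wz": 0.053, "fingers": 1}, {"dx": 0, "dy": 0, "dz": 0, "wx": 0, "wy": 0, "wz": 0, "fingers": 1}, {"dx": 0, "dy": 0, "dz": 0, "wx": 0, "wy": 0, "wz": 0, "fingers": 1}, {"dx": 0, "dy": 0, "dz": 0, "wx": 0, "wy": 0, "wz": 0, "fingers": 1}])

```text
time: 35.05
position: [0.5204, -0.4419, 0.1398]
tool_rot: [0.526, 0.85, 0.0, -0.0]
wrist_force: [0.4, -0.3, -0.2]
gripper_width: 0.0851
grip_force: 0.0
```

```bash
python3 - <<'E'
from wm import *
rectw("wc",lambda H,S,V:(S<60)&(V>90),(.005,.015,.03),(90,330,205,425))
E
python3 go.py 520 -441 21 25.7;
```

```text
bbox px (275, 197, 75, 76) area 5390.0
0.005 c 522.8 -445.2 size 58.7 55.9 ang -63.6
0.015 c 521.6 -442.8 size 56.4 53.8 ang -63.6
0.03 c 519.8 -439.1 size 53.1 50.6 ang -63.6
t 35.10 tcp [ 520.5 -441.9  139.9] phi 26.4 q6 -1.18 w 85.4 gf 0.0 F [-0.6 -0.  -0.3]
shift units [ 0.05 -0.    5.94] wz total 0.006
```

Request:
drive_tool(moves=[{"dx": 0.1, "dy": 0, "dz": 1, "wx": 0, "wy": 0, "wz": 0, "fingers": 1}, {"dx": 0, "dy": 0, "dz": 1, "wx": 0, "wy": 0, "wz": 0, "fingers": 1}, {"dx": 0, "dy": 0, "dz": 1, "wx": 0, "wy": 0, "wz": 0, "fingers": 1}, {"dx": 0, "dy": 0, "dz": 1, "wx": 0, "wy": 0, "wz": 0, "fingers": 1}, {"dx": 0, "dy": 0, "dz": 1, "wx": 0, "wy": 0, "wz": 0, "fingers": 1}, {"dx": 0, "dy": 0, "dz": 0.5, "wx": 0, "wy": 0, "wz": 0, "fingers": 1}, {"dx": 0, "dy": 0, "dz": 0.3, "wx": 0, "wy": 0, "wz": 0, "fingers": 1}, {"dx": 0, "dy": 0, "dz": 0.17, "wx": 0, "wy": 0, "wz": 0, "fingers": 1}])

```text
time: 35.77
position: [0.5194, -0.44, 0.0201]
tool_rot: [0.528, 0.85, 0.0, -0.0]
wrist_force: [-0.0, 0.3, 0.8]
gripper_width: 0.0853
grip_force: 0.0
```

Request:
drive_tool(moves=[{"dx": 0, "dy": 0, "dz": 0, "wx": 0, "wy": 0, "wz": 0, "fingers": 1}, {"dx": 0, "dy": 0, "dz": 0, "wx": 0, "wy": 0, "wz": 0, "fingers": 0.4}, {"dx": 0, "dy": 0, "dz": 0, "wx": 0, "wy": 0, "wz": 0, "fingers": -1}, {"dx": 0, "dy": 0, "dz": 0, "wx": 0, "wy": 0, "wz": 0, "fingers": -1}, {"dx": 0, "dy": 0, "dz": 0, "wx": 0, "wy": 0, "wz": 0, "fingers": -1}, {"dx": 0, "dy": 0, "dz": 0, "wx": 0, "wy": 0, "wz": 0, "fingers": -1}, {"dx": 0, "dy": 0, "dz": 0, "wx": 0, "wy": 0, "wz": 0, "fingers": -1}, {"dx": 0, "dy": 0, "dz": 0, "wx": 0, "wy": 0, "wz": 0, "fingers": -1}], squeeze=40)

```text
time: 36.43
position: [0.5203, -0.4407, 0.022]
tool_rot: [0.528, 0.849, -0.0, 0.001]
wrist_force: [-0.9, 0.8, 6.3]
gripper_width: 0.051
grip_force: 43.2
```

Request:
drive_tool(moves=[{"dx": 0, "dy": 0, "dz": -0.3, "wx": 0, "wy": 0, "wz": 0, "fingers": -1}, {"dx": 0, "dy": 0, "dz": -0.7, "wx": 0, "wy": 0, "wz": 0, "fingers": -1}, {"dx": 0, "dy": 0, "dz": -1, "wx": 0, "wy": 0, "wz": 0, "fingers": -1}, {"dx": 0, "dy": 0, "dz": -1, "wx": 0, "wy": 0, "wz": 0, "fingers": -1}, {"dx": 0, "dy": 0, "dz": -1, "wx": 0, "wy": 0, "wz": 0, "fingers": -1}, {"dx": 0, "dy": 0, "dz": -1, "wx": 0, "wy": 0, "wz": 0, "fingers": -1}, {"dx": 0, "dy": 0, "dz": 0, "wx": 0, "wy": 0, "wz": 0, "fingers": -1}, {"dx": 0, "dy": 0, "dz": 0, "wx": 0, "wy": 0, "wz": 0, "fingers": -1}])

```text
time: 37.1
position: [0.5203, -0.4407, 0.1227]
tool_rot: [0.528, 0.849, -0.0, 0.002]
wrist_force: [-0.2, 0.3, -1.6]
gripper_width: 0.0511
grip_force: 42.4
```

```bash
python3 go.py 608.5 -203.5 120 88; python3 - <<'E'
from wm import *
rectw("wc2",lambda H,S,V:(S<60)&(V>90),(.12,),(90,400,242,385))
E
```

```text
t 37.10 tcp [ 520.3 -440.7  122.7] phi 26.3 q6 -1.18 w 51.1 gf 42.4 F [-0.2  0.3 -1.6]
shift units [8.68 9.21 0.12] wz total -0.514
bbox px (242, 244, 143, 139) area 17852.5
0.12 c 522.3 -442.0 size 61.2 55.6 ang -63.9
```

Request:
drive_tool(moves=[{"dx": 0.868, "dy": 0.921, "dz": 0, "wx": 0, "wy": 0, "wz": 0, "fingers": -1}, {"dx": 0.868, "dy": 0.921, "dz": 0, "wx": 0, "wy": 0, "wz": 0, "fingers": -1}, {"dx": 0.868, "dy": 0.921, "dz": 0, "wx": 0, "wy": 0, "wz": 0, "fingers": -1}, {"dx": 0.868, "dy": 0.921, "dz": 0, "wx": 0, "wy": 0, "wz": 0, "fingers": -1}, {"dx": 0.868, "dy": 0.921, "dz": 0, "wx": 0, "wy": 0, "wz": 0, "fingers": -1}, {"dx": 0.868, "dy": 0.921, "dz": 0, "wx": 0, "wy": 0, "wz": 0, "fingers": -1}, {"dx": 0.868, "dy": 0.921, "dz": 0, "wx": 0, "wy": 0, "wz": 0, "fingers": -1}, {"dx": 0.868, "dy": 0.921, "dz": 0, "wx": 0, "wy": 0, "wz": 0, "fingers": -1}])

```text
time: 37.82
position: [0.5895, -0.2487, 0.1191]
tool_rot: [0.528, 0.849, -0.0, -0.001]
wrist_force: [0.1, -0.5, -1.0]
gripper_width: 0.0514
grip_force: 42.3
```

Request:
drive_tool(moves=[{"dx": 0.868, "dy": 0.921, "dz": 0, "wx": 0, "wy": 0, "wz": 0, "fingers": -1}, {"dx": 0.868, "dy": 0.921, "dz": 0, "wx": 0, "wy": 0, "wz": 0, "fingers": -1}, {"dx": 0, "dy": 0, "dz": 0, "wx": 0, "wy": 0, "wz": -0.0514, "fingers": -1}, {"dx": 0, "dy": 0, "dz": 0, "wx": 0, "wy": 0, "wz": -0.0514, "fingers": -1}, {"dx": 0, "dy": 0, "dz": 0, "wx": 0, "wy": 0, "wz": -0.0514, "fingers": -1}, {"dx": 0, "dy": 0, "dz": 0, "wx": 0, "wy": 0, "wz": -0.0514, "fingers": -1}, {"dx": 0, "dy": 0, "dz": 0, "wx": 0, "wy": 0, "wz": -0.0514, "fingers": -1}, {"dx": 0, "dy": 0, "dz": 0, "wx": 0, "wy": 0, "wz": -0.0514, "fingers": -1}])

```text
time: 38.48
position: [0.6068, -0.2024, 0.119]
tool_rot: [0.228, 0.974, 0.0, -0.002]
wrist_force: [-0.4, 0.6, -0.1]
gripper_width: 0.0511
grip_force: 42.4
```

Request:
drive_tool(moves=[{"dx": 0, "dy": 0, "dz": 0, "wx": 0, "wy": 0, "wz": -0.0514, "fingers": -1}, {"dx": 0, "dy": 0, "dz": 0, "wx": 0, "wy": 0, "wz": -0.0514, "fingers": -1}, {"dx": 0, "dy": 0, "dz": 0, "wx": 0, "wy": 0, "wz": -0.0514, "fingers": -1}, {"dx": 0, "dy": 0, "dz": 0, "wx": 0, "wy": 0, "wz": -0.0514, "fingers": -1}, {"dx": 0, "dy": 0, "dz": 1, "wx": 0, "wy": 0, "wz": 0, "fingers": -1}, {"dx": 0, "dy": 0, "dz": 1, "wx": 0, "wy": 0, "wz": 0, "fingers": -1}, {"dx": 0, "dy": 0, "dz": 0.5, "wx": 0, "wy": 0, "wz": 0, "fingers": -1}, {"dx": 0, "dy": 0, "dz": 0, "wx": 0, "wy": 0, "wz": 0, "fingers": -1}])

```text
time: 39.15
position: [0.6053, -0.202, 0.067]
tool_rot: [0.018, 1.0, 0.001, -0.003]
wrist_force: [-0.7, 1.0, -1.1]
gripper_width: 0.0512
grip_force: 42.4
```

```bash
python3 go.py 608.5 -203.5 26 88; python3 - <<'E'
from wm import *
s=observe();im=get_image("wrist");T=wristT(im,s);cv2.imwrite("pics/wc3.png",im["frame"][...,::-1])
hsv=cv2.cvtColor(im["frame"],cv2.COLOR_RGB2HSV)
for r in (150,165,180,195,210):
    g=hsv[r,:,2].astype(int);d=np.abs(np.diff(cv2.GaussianBlur(g.astype(np.float32)[None],(5,1),0)[0]))
    pk=[int(i) for i in range(2,len(d)-2) if d[i]>6 and d[i]==d[i-2:i+3].max()]
    print(r,[(p,round(float(onz(im,p,r,.014,T)[1]*1000),1)) for p in pk])
E
```

```text
t 39.15 tcp [ 605.3 -202.    67. ] phi 88.0 q6 -1.88 w 51.2 gf 42.4 F [-0.7  1.  -1.1]
shift units [-0.18 -0.07  2.05] wz total -0.0
150 [(347, -183.2), (520, -98.4)]
165 [(340, -186.7), (512, -101.5)]
180 [(332, -190.8), (505, -104.2)]
195 [(331, -191.5), (520, -95.8)]
210 [(85, -317.2), (101, -309.0), (220, -248.4), (227, -244.8), (231, -242.8), (379, -167.1), (383, -165.1), (555, -77.0), (575, -66.7)]
```

Request:
drive_tool(moves=[{"dx": -0.16, "dy": -0.07, "dz": 0, "wx": 0, "wy": 0, "wz": 0, "fingers": -1}, {"dx": 0, "dy": 0, "dz": 0.7, "wx": 0, "wy": 0, "wz": 0, "fingers": -1}, {"dx": 0, "dy": 0, "dz": 0.6, "wx": 0, "wy": 0, "wz": 0, "fingers": -1}, {"dx": 0, "dy": 0, "dz": 0.4, "wx": 0, "wy": 0, "wz": 0, "fingers": -1}, {"dx": 0, "dy": 0, "dz": 0.2, "wx": 0, "wy": 0, "wz": 0, "fingers": -1}, {"dx": 0, "dy": 0, "dz": 0.1, "wx": 0, "wy": 0, "wz": 0, "fingers": -1}, {"dx": 0, "dy": 0, "dz": 0, "wx": 0, "wy": 0, "wz": 0, "fingers": -1}, {"dx": 0, "dy": 0, "dz": 0, "wx": 0, "wy": 0, "wz": 0, "fingers": -1}])

```text
time: 39.87
position: [0.6112, -0.2045, 0.0308]
tool_rot: [0.018, 1.0, -0.0, 0.0]
wrist_force: [0.1, -0.3, -0.8]
gripper_width: 0.0513
grip_force: 42.4
```

```bash
python3 go.py 608.5 -203.5 25 88
```

```text
t 39.87 tcp [ 611.2 -204.5   30.8] phi 88.0 q6 -1.88 w 51.3 gf 42.4 F [ 0.1 -0.3 -0.8]
shift units [0.14 0.04 0.29] wz total -0.0
```

Request:
drive_tool(moves=[{"dx": 0.13, "dy": 0.04, "dz": 0.1, "wx": 0, "wy": 0, "wz": 0, "fingers": -1}, {"dx": 0, "dy": 0, "dz": 0.1, "wx": 0, "wy": 0, "wz": 0, "fingers": -1}, {"dx": 0, "dy": 0, "dz": 0.06, "wx": 0, "wy": 0, "wz": 0, "fingers": -1}, {"dx": 0, "dy": 0, "dz": 0.03, "wx": 0, "wy": 0, "wz": 0, "fingers": -1}, {"dx": 0, "dy": 0, "dz": 0, "wx": 0, "wy": 0, "wz": 0, "fingers": -1}, {"dx": 0, "dy": 0, "dz": 0, "wx": 0, "wy": 0, "wz": 0, "fingers": -1}, {"dx": 0, "dy": 0, "dz": 0, "wx": 0, "wy": 0, "wz": 0, "fingers": 0.3}, {"dx": 0, "dy": 0, "dz": 0, "wx": 0, "wy": 0, "wz": 0, "fingers": 0.4}])

```text
time: 40.53
position: [0.6086, -0.2036, 0.025]
tool_rot: [0.018, 1.0, -0.0, 0.0]
wrist_force: [0.1, -0.2, 0.1]
gripper_width: 0.0595
grip_force: 0.0
```

Request:
drive_tool(moves=[{"dx": 0, "dy": 0, "dz": 0, "wx": 0, "wy": 0, "wz": 0, "fingers": 0.45}, {"dx": 0, "dy": 0, "dz": 0, "wx": 0, "wy": 0, "wz": 0, "fingers": 0.45}, {"dx": 0, "dy": 0, "dz": -0.3, "wx": 0, "wy": 0, "wz": 0, "fingers": 0.45}, {"dx": 0, "dy": 0, "dz": -0.7, "wx": 0, "wy": 0, "wz": 0, "fingers": 0.45}, {"dx": 0, "dy": 0, "dz": -1, "wx": 0, "wy": 0, "wz": 0, "fingers": 1}, {"dx": 0, "dy": 0, "dz": -1, "wx": 0, "wy": 0, "wz": 0, "fingers": 1}, {"dx": 0, "dy": 0, "dz": -1, "wx": 0, "wy": 0, "wz": 0, "fingers": 1}, {"dx": 0, "dy": 0, "dz": -1, "wx": 0, "wy": 0, "wz": 0, "fingers": 1}])

```text
time: 41.2
position: [0.6087, -0.2036, 0.1273]
tool_rot: [0.018, 1.0, -0.0, 0.001]
wrist_force: [-0.3, -0.3, 0.1]
gripper_width: 0.0852
grip_force: 0.0
```

Request:
drive_tool(moves=[{"dx": 1, "dy": 0, "dz": -1, "wx": 0, "wy": 0, "wz": 0, "fingers": 1}, {"dx": 1, "dy": 0, "dz": -1, "wx": 0, "wy": 0, "wz": 0, "fingers": 1}, {"dx": 1, "dy": 0, "dz": -1, "wx": 0, "wy": 0, "wz": 0, "fingers": 1}, {"dx": 1, "dy": 0, "dz": -1, "wx": 0, "wy": 0, "wz": 0, "fingers": 1}, {"dx": 1, "dy": 0, "dz": -1, "wx": 0, "wy": 0, "wz": 0, "fingers": 1}, {"dx": 1, "dy": 0, "dz": 0, "wx": 0, "wy": 0, "wz": 0, "fingers": 1}, {"dx": 1, "dy": 0, "dz": 0, "wx": 0, "wy": 0, "wz": 0, "fingers": 1}, {"dx": 1, "dy": 0, "dz": 0, "wx": 0, "wy": 0, "wz": 0, "fingers": 1}])

```text
time: 41.87
position: [0.4479, -0.1979, 0.2268]
tool_rot: [0.018, 1.0, -0.001, 0.001]
wrist_force: [0.5, 0.3, 0.3]
gripper_width: 0.0851
grip_force: 0.0
```

```bash
python3 go.py 608.5 -203.5 25 88; python3 - <<'E'
from meas import *
a=get_image("scene")["frame"];b=get_image("side")["frame"]
c=cv2.resize(a[170:330,150:410],None,fx=3,fy=3,interpolation=cv2.INTER_CUBIC)[:, :780]
d=b[130:380,250:420]
out=np.zeros((600,800,3),np.uint8)
A=cv2.resize(a[170:330,150:410],(480,295));B=cv2.resize(b[170:380,280:420],(310,465))
out[:295,:480]=A;out[:465,485:795]=B
cv2.imwrite("pics/final.png",out[...,::-1])
E
```

```text
t 41.87 tcp [ 447.9 -197.9  226.8] phi 88.0 q6 -1.98 w 85.1 gf 0.0 F [0.5 0.3 0.3]
shift units [-8.01  0.02 10.11] wz total -0.0
```

View pics/final.png

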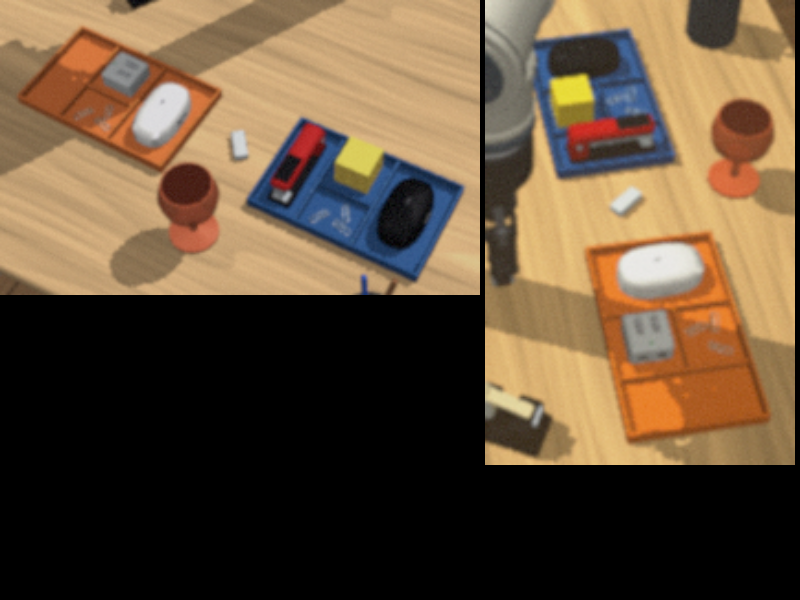

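The final views show all five things flat in their bays: stapler, note block and black mouse in blue, white mouse and charger in orange. The goblet is standing, the tape dispenser is in place, and the arm is clear. I'll hand it in.

```bash
python3 -c "
from cell import *
print(close_job())"
```

```text
the job is handed in; nothing more can be done
None
```

Both trays are made up and the job is handed in at about 42 s of the 122 s allowed; the last pictures show every item flat in its bay and the goblet and tape dispenser in place, but no verdict came back.

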